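Papad morning is over: clip up the rolling pins and sort the spoons and spice tins

ROBOT

A 6-joint arm with a two-finger parallel gripper is mounted at the origin on the work surface. World frame = base frame: x ahead of the robot, y to its left, z up, the work surface at z = 0. Lengths are in m, angles in rad, forces in N, time in s.
With the tool pointing down it reaches from about 0.3 to 0.875 m from the base axis. Payload 4.2 kg.
Tool frame: the origin (TCP) lies midway between the tips of the shut fingers; the grasp point (between the pads) lies 19 mm behind it (env.tcp_to_grasp is the distance from the TCP to the grasp point, in m); z points along the fingers, y is the direction in which the jaws open and shut (so a half turn about z gives the same grasp; the last joint's range is limited). The gripper opens to 85 mm and grips with 20 to 120 N. Pads are 22 mm wide; open, the fingers measure 114 mm over their backs; the gripper's body (76 mm by 85 mm) begins 54 mm behind the grasp point. The pads swing forward as they close: fully open they stand 13 mm farther back than shut.
Start: joints at [1.307, 0.32, 1.565, -0, 1.257, -0.02], TCP at [0.139, 0.558, 0.231] pointing down, gripper open.
Joint ranges: [-3.11, 3.11], [-0.84, 2.01], [0.21, 2.61], [-1.34, 4.49], [0.05, 2.63], [-2.56, 2.56]. Speed limits (rad/s): [2.57, 2.57, 3.14, 3.14, 3.14, 3.14].

INTERFACE

Orientations are given as a unit quaternion [x, y, z, w].
In Python, from workcell import monitor, read_camera, env gives the robot as it stands.
- The arm moves only by the shell command python3 -m crank 'ROWS' [OPENING] [FORCE]. ROWS is JSON, a list of rows, each an object with "xyz": the shift along the tool's x, y, z in cm, a list of three; "yaw": the turn about the tool's z in rad. In form: [{"xyz": [dx, dy, dz], "yaw": yaw}, ...]. A call has exactly 8 rows; each row is the pose to reach, as a shift and turn from the pose measured when the call began, along the tool's axes at that moment; what a row does not reach only later rows make up. A row lasts 1/12 s, in which the tool goes at most 41.7 mm and 7.16 degrees, less where a joint would pass 70% of its speed; a pose out of reach is approached as far as the arm can. A call with a gripper value outside its range is refused whole. OPENING is the opening, from 0 (shut) to 1 (fully open), set as the call begins (- or left out, the last holds). The fingers move at their own pace and stop on an object; FORCE is the grip in N (left out, the last holds). Time passes only in rows, so rows that repeat a pose let the fingers close, or fill a call up. It gives the time, the measured TCP pose, the force and the opening at its end, in the units of the state.
- monitor.read_state(): the state, without advancing time (a new reading comes with each control period).
- read_camera(name): name is "scene" or "top" or "wrist"; returns a dict with "frame" (420x560x3 uint8, red, green, blue), "K" (3x3 intrinsics, pixels), "rvec" (rotation vector, rad) and "tvec" (3), from world to camera coordinates, as OpenCV has them. Camera axes: x right, y down, z forward; pixel columns grow to the right and rows downward; lengths in m; the calibration is good to about 2 mm. A picture is of the moment at which its call begins. There is no depth.
- env.hand_in(): hands the job in, once; it reports no verdict.
The state is a dict: "clock": time; "q": joint angles; "dq": joint speeds; "joint_torque": joint torques, N m; "tool_pos": TCP position; "orientation": TCP orientation; "contact_force": force on the tool from outside, world axes, zero at the start; "torque": the same for the moment, N m; "gripper_width": finger opening in m.
Only numpy, scipy, OpenCV 4.12 (cv2) and the standard library are available. Lean on these libraries where they do the work, as an engineer would, in place of code of your own. Each camera call takes 0.05 s, during which the arm holds its last target.

TASK

The papad rolling is done, so clear the counter: press every rolling pin down into its own holder of the spring clip rack until the jaws have snapped over both handles and it lies fully home, put every wooden spoon into the shallow steel tray and every spice tin into the slatted wooden crate. Let go of everything, and do not shove or knock over the glass tumblers or the white jar.

Things in the scene. Friction and masses are not known exactly. Their poses are not given: they have to be found in the camera images.
- pin0: a plain wooden rolling pin 200 mm long: a round barrel 36 mm thick and 100 mm long with a round handle 24 mm thick and 50 mm long at each end; origin at its middle, on the centre line; x runs along its length (it may have rolled about x); about 0.11 to 0.21 kg. May be absent
- pin1: a plain wooden rolling pin 200 mm long: a round barrel 36 mm thick and 100 mm long with a round handle 24 mm thick and 50 mm long at each end; origin at its middle, on the centre line; x runs along its length (it may have rolled about x); about 0.11 to 0.21 kg. May be absent
- pin2: a plain wooden rolling pin 200 mm long: a round barrel 36 mm thick and 100 mm long with a round handle 24 mm thick and 50 mm long at each end; origin at its middle, on the centre line; x runs along its length (it may have rolled about x); about 0.11 to 0.21 kg. May be absent
- spoon0: a wooden serving spoon about 172 mm long, lying flat: a handle 16 mm wide, 14 mm thick, from x = -85 mm to +45 mm, then a round bowl 46 mm across and 14 mm thick centred at x = +64 mm; origin on its underside, below the handle, near the balance point; x points towards the bowl, z up; 0.05 kg. May be absent
- spoon0_bowl (a point): centre of the bowl of spoon0, 7 mm above its underside
- spoon1: a wooden serving spoon about 172 mm long, lying flat: a handle 16 mm wide, 14 mm thick, from x = -85 mm to +45 mm, then a round bowl 46 mm across and 14 mm thick centred at x = +64 mm; origin on its underside, below the handle, near the balance point; x points towards the bowl, z up; 0.05 kg. May be absent
- spoon1_bowl (a point): centre of the bowl of spoon1, 7 mm above its underside
- tin0: a small round closed steel spice tin, 50 mm across and 42 mm high, standing upright; origin at the centre of its underside, z up along its axis; 0.10 to 0.18 kg. May be absent
- tin1: a small round closed steel spice tin, 50 mm across and 42 mm high, standing upright; origin at the centre of its underside, z up along its axis; 0.10 to 0.18 kg. May be absent
- tin2: a small round closed steel spice tin, 50 mm across and 42 mm high, standing upright; origin at the centre of its underside, z up along its axis; 0.10 to 0.18 kg. May be absent
- rack: the spring clip rack, fixed to the counter: a dark wooden base 200 mm (its x) by 265 mm (its y), 12 mm thick, bearing three holders side by side, 85 mm apart in y; origin at the centre of its underside, z up
- slot0 (a point): holder 0, at y = 85 mm in the rack's frame, empty at first: the point where the middle of a rolling pin lies when fully home: 47 mm above the counter, pin along the rack's x axis, its handles on rubber blocks 35 mm above the counter
- slot1 (a point): holder 1, at y = 0 mm in the rack's frame, empty at first: this holder's point, as for slot0. In each holder the jaws' round lips stand 9.5 mm above the point, 18 mm apart at rest; flared plates, 82 mm above the counter at the top, lead down to them. A handle pressed down between the lips pushes the jaws apart (about 5 to 15 N in all) and they snap over it
- slot2 (a point): holder 2, at y = -85 mm in the rack's frame, empty at first: this holder's point, as for slot0. Each holder has two sprung steel jaws, one on either side in y; their clips take the pin's two handles, 73 mm to either side of the point in x, each 24 mm long; between the clips 120 mm stays open for barrel and fingers
- spoon_tray: a shallow steel tray, fixed: 130 mm (x) by 230 mm (y) outside, 30 mm high, walls and floor 4 mm; for the spoons; origin at the centre of its underside
- tin_crate: a small light-wood crate with slatted sides, fixed: 150 mm (x) by 200 mm (y) outside, 48 mm high, walls and floor 6 mm; for the spice tins; origin at the centre of its underside
- tumbler0: a glass tumbler 68 mm across, 105 mm high; origin under its foot; not to be disturbed
- tumbler1: its twin; not to be disturbed
- jar: a white plastic jar with a screw lid, 84 mm across, 120 mm high; origin under its foot; not to be disturbed

How it is judged:
By the outcome, as a careful person would: the job done as asked, in the order asked, and still so for the second after the job is handed in, with the robot touching nothing.
Of pin0, pin1, pin2 only 2 to 3 are there at a start; the rules pass over those that are not, and their reading is None.
Of spoon0, spoon1, tin0, tin1, tin2 only 4 to 5 are there at a start; the rules pass over those that are not, and their reading is None.
At some moment in a run one of pin0, pin1, pin2, spoon0, spoon1, tin0, tin1, tin2 may be knocked a few centimetres aside while the robot is not near it.
It also fails if it takes over 210 s, if anything falls off the work surface, if the arm or the gripper's body presses on something with over 40 N, if the wrist force passes 120 N, or if a joint passes its speed limit or range.

## Working session

There is one attempt and no reset: what is moved stays moved. The work goes in short steps, Python scripts to look and compute and a shell command to move; the robot and the scene stay as the last step left them, time stands still between calls to the robot, and variables do not carry over. Pictures are saved under pics/ and viewed, and the job is handed in when it is done.

```bash
ls; mkdir -p pics; cat > h.py <<'E'
import numpy as np,cv2
from workcell import monitor, read_camera, env
def snap(n,f):
    c=read_camera(n); cv2.imwrite('pics/'+f,cv2.cvtColor(c['frame'],cv2.COLOR_RGB2BGR)); np.savez('pics/'+f[:-4]+'.npz',**c); return c
def ray(c,uv,z):
    R=cv2.Rodrigues(np.array(c['rvec'],float))[0]; t=np.array(c['tvec'],float).ravel()
    uv=np.atleast_2d(np.array(uv,float)); d=(R.T@np.linalg.inv(c['K'])@np.c_[uv,np.ones(len(uv))].T).T
    o=-R.T@t; return o+d*((z-o[2])/d[:,2:3])
def proj(c,P):
    return cv2.projectPoints(np.atleast_2d(np.array(P,float)),np.array(c['rvec'],float),np.array(c['tvec'],float),np.array(c['K'],float),None)[0].reshape(-1,2)
E
python3 - <<'E'
from h import *
for n in ['scene','top','wrist']:
    c=snap(n,n+'0.png'); R=cv2.Rodrigues(c['rvec'])[0]; print(n,(-R.T@np.ravel(c['tvec'])).round(3),R[2].round(2),c['K'][0,0])
print(monitor.read_state())
E
```

```text
pics
scene [1.146 0.491 0.787] [-0.56 -0.47 -0.68] 412.8284590100571
top [ 0.465 -0.006  1.24 ] [ 0.09 -0.02 -1.  ] 444.5878788767687
wrist [0.068 0.576 0.373] [ 0.27 -0.07 -0.96] 295.52538884523574
{'clock': 0.15, 'q': array([ 1.30699201e+00,  3.20161508e-01,  1.56539298e+00,  1.10815859e-05,
        1.25740982e+00, -1.99995571e-02]), 'dq': array([ 0.00025765, -0.00112626, -0.00514789,  0.00081119,  0.00068182,
        0.00097719]), 'joint_torque': array([-7.87566296e-04, -4.15840852e+01, -2.34344476e+01, -5.73462421e-05,
        6.00516694e-03, -1.57676027e-05]), 'tool_pos': array([0.1387053 , 0.55765016, 0.23066821]), 'orientation': array([ 1.21602359e-01,  9.92578660e-01, -6.78188154e-04, -1.02210662e-04]), 'contact_force': array([ 0.11200013,  0.40830782, -0.12190287]), 'torque': array([-0.02800634,  0.02520406, -0.04827859]), 'gripper_width': 0.08538862092014801}
```

View pics/scene0.png

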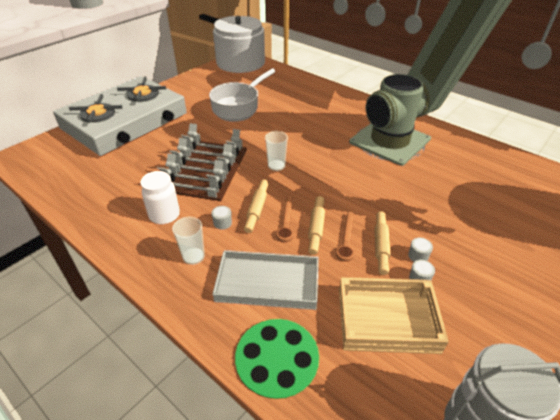

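View pics/top0.png

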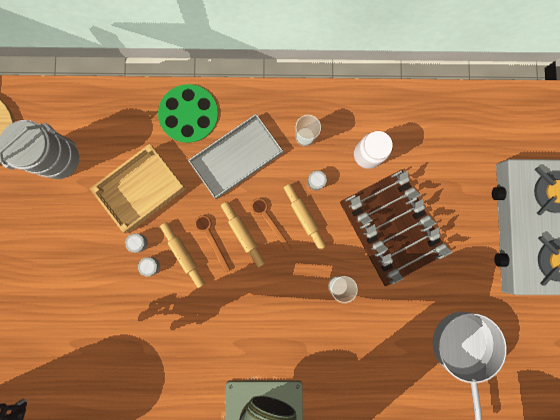

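View pics/wrist0.png

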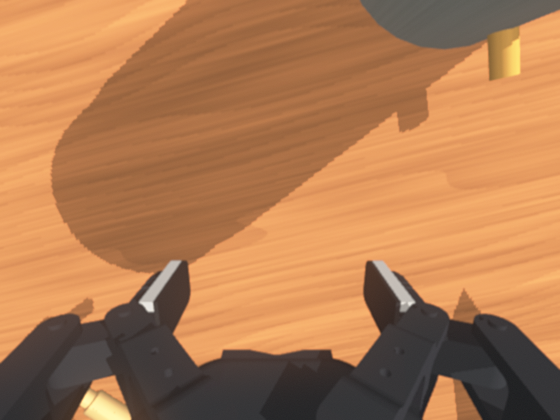

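All three pins, both spoons and three tins are present: in the top view pins sit at about (181,255), (242,233), (304,216), spoons at about (213,240) and (270,220), and tins at (136,243), (148,267), (317,180). The rack is near (397,227). I'll zoom in and measure.

```bash
python3 - <<'E'
from h import *
c=dict(np.load('pics/top0.npz')); f=c['frame']; hsv=cv2.cvtColor(f,cv2.COLOR_RGB2HSV)
for n,(u,v) in dict(pin=(242,233),table=(280,330),spoon=(213,240),bowl=(204,223),crate=(140,190),base=(380,225)).items(): print(n,hsv[v,u])
b=cv2.cvtColor(f,cv2.COLOR_RGB2BGR)
cv2.imwrite('pics/topA.png',cv2.resize(b[130:310,80:280],None,fx=4,fy=3.3,interpolation=cv2.INTER_CUBIC)) if 0 else None
cv2.imwrite('pics/topA.png',cv2.resize(b[160:300,100:300],None,fx=4,fy=4,interpolation=cv2.INTER_CUBIC))
cv2.imwrite('pics/topB.png',cv2.resize(b[155:295,280:470],None,fx=4,fy=4,interpolation=cv2.INTER_CUBIC))
E
```

```text
pin [ 18 130 226]
table [ 13 170 210]
spoon [ 13 169 204]
bowl [ 11 174 104]
crate [ 20 124 237]
base [ 21  29 114]
```

View pics/topA.png

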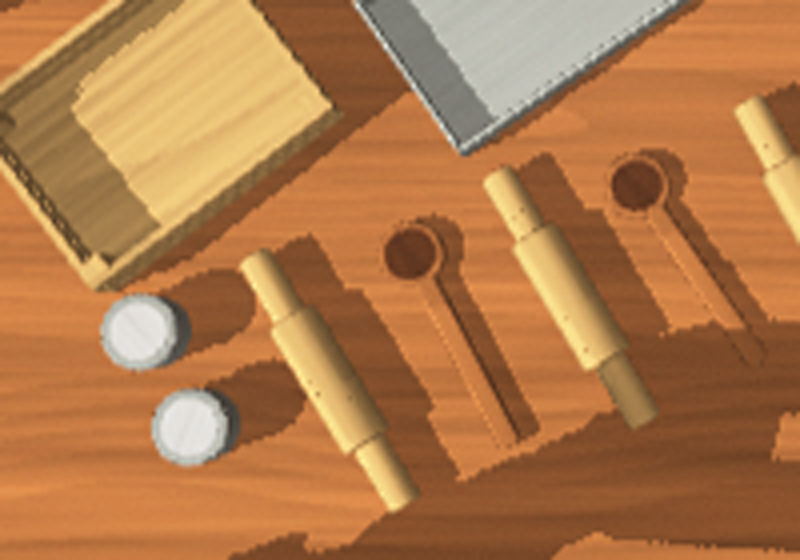

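View pics/topB.png

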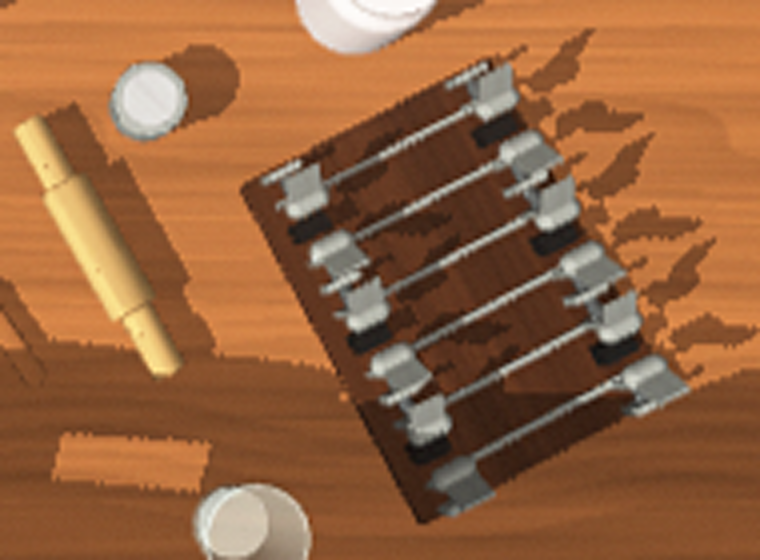

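The zoomed views show the rack base's corners (topB left 242,187, bottom 418,523, right 690,385, top 487,60). The pins' ends are crisp. Next I'll compute the poses.

```bash
cat >> h.py <<'E'
def pins(c,z=0.018,amin=80,amax=3000):
    hsv=cv2.cvtColor(c['frame'],cv2.COLOR_RGB2HSV)
    m=((hsv[...,0]>=16)&(hsv[...,0]<=24)&(hsv[...,1]>90)&(hsv[...,1]<190)&(hsv[...,2]>90)).astype(np.uint8)
    m=cv2.morphologyEx(m,cv2.MORPH_OPEN,np.ones((2,2),np.uint8))
    out=[]
    for k in cv2.findContours(m,cv2.RETR_EXTERNAL,cv2.CHAIN_APPROX_NONE)[0]:
        if amin<cv2.contourArea(k)<amax:
            r=cv2.minAreaRect(k); b=cv2.boxPoints(r)
            # midpoints of the short sides
            d=np.linalg.norm(b-np.roll(b,-1,0),axis=1); i=0 if d[0]<d[1] else 1
            e=np.array([(b[i]+b[i+1])/2,(b[(i+2)%4]+b[(i+3)%4])/2]); P=ray(c,e,z); v=P[1]-P[0]
            out.append((e.round(0).tolist(),P.mean(0).round(4)[:2],round(np.linalg.norm(v),3),round(np.degrees(np.arctan2(v[1],v[0]))%180,1)))
    return out
E
python3 - <<'E'
from h import *
c=dict(np.load('pics/top0.npz'))
for p in pins(c): print(p)
off=np.array([280,155])
q=np.array([[242,187],[418,523],[690,385],[487,60]])/4+off
P=ray(c,q,0.012); print('rack',P.round(3),np.linalg.norm(P-np.roll(P,-1,0),axis=1).round(3)); print(P.mean(0))
for n,uv,z in [('tinA',(136,242.5),.042),('tinB',(148,267),.042),('tinC',(317,180),.042),('jar',(375,150),.12),('tumb0',(308,130),.05),('tumb1',(343,289),.05),('bowl1',(203,223),.014),('tail1',(228,270),.014),('bowl2',(259,206),.014),('tail2',(289,249),.014)]: print(n,ray(c,uv,z).round(3))
for n,q in [('crate',[(150,145),(183,181),(125,230),(91,191)]),('tray',[(259,115),(283,152),(216,198),(189,161)])]:
    P=ray(c,q,.048 if n=='crate' else .03);print(n,P.round(3).tolist(),P.mean(0).round(3),np.linalg.norm(P-np.roll(P,-1,0),axis=1).round(3))
E
```

```text
([[555.0, 255.0], [555.0, 268.0]], array([ 0.4232, -0.801 ]), np.float64(0.036), np.float64(176.8))
([[163.0, 224.0], [202.0, 287.0]], array([0.4378, 0.2232]), np.float64(0.2), np.float64(33.0))
([[224.0, 204.0], [262.0, 266.0]], array([0.4947, 0.0592]), np.float64(0.199), np.float64(31.9))
([[287.0, 186.0], [323.0, 249.0]], array([ 0.5431, -0.1112]), np.float64(0.2), np.float64(30.1))
([[553.0, 181.0], [553.0, 203.0]], array([ 0.6163, -0.8061]), np.float64(0.062), np.float64(176.8))
([[6.0, 101.0], [6.0, 135.0]], array([0.8168, 0.7194]), np.float64(0.097), np.float64(3.3))
rack [[ 0.587 -0.211  0.012]
 [ 0.356 -0.329  0.012]
 [ 0.451 -0.52   0.012]
 [ 0.677 -0.384  0.012]] [0.259 0.213 0.264 0.196]
[ 0.51775465 -0.36088438  0.012     ]
tinA [[0.472 0.343 0.042]]
tinB [[0.408 0.31  0.042]]
tinC [[ 0.643 -0.142  0.042]]
jar [[ 0.71  -0.283  0.12 ]]
tumb0 [[ 0.78  -0.117  0.05 ]]
tumb1 [[ 0.351 -0.208  0.05 ]]
bowl1 [[0.526 0.17  0.014]]
tail1 [[0.398 0.1   0.014]]
bowl2 [[0.574 0.016 0.014]]
tail2 [[ 0.456 -0.067  0.014]]
crate [[0.736, 0.312, 0.048], [0.638, 0.221, 0.048], [0.505, 0.372, 0.048], [0.61, 0.466, 0.048]] [0.622 0.343 0.048] [0.134 0.201 0.14  0.199]
tray [[0.827, 0.017, 0.03], [0.723, -0.05, 0.03], [0.594, 0.133, 0.03], [0.696, 0.209, 0.03]] [0.71  0.077 0.03 ] [0.124 0.224 0.127 0.232]
```

```bash
cat >> h.py <<'E'
from scipy.spatial.transform import Rotation as Ro
def plan(x,y,z,head=None):
    s=monitor.read_state(); R=Ro.from_quat(s['orientation']).as_matrix()
    d=R.T@(np.array([x,y,z])-s['tool_pos'])*100; h=np.degrees(np.arctan2(R[1,0],R[0,0]))
    yw=0 if head is None else -np.radians((head-h+180)%360-180)
    print('t',round(s['clock'],1),'pos',s['tool_pos'].round(4),'head',round(h,1),'tilt',round(np.degrees(np.arccos(-R[2,2])),2),'q6',round(np.degrees(s['q'][5])),'F',s['contact_force'].round(1),'w',round(s['gripper_width'],4))
    print('SHIFT cm',d.round(2),'yaw',round(yw,3))
E
python3 -c "
from h import *
plan(.48,-.29,.28,117)"
```

```text
t 0.1 pos [0.1387 0.5577 0.2307] head 166.0 tilt 0.08 q6 -1 F [ 0.1  0.4 -0.1] w 0.0854
SHIFT cm [-53.58 -74.03  -4.83] yaw 0.856
```

```bash
python3 -m crank '[{"xyz":[-37,-37,-5],"yaw":0.4},{"xyz":[-37,-37,-5],"yaw":0.4},{"xyz":[-37,-37,-5],"yaw":0.4},{"xyz":[-37,-37,-5],"yaw":0.4},{"xyz":[-37,-37,-5],"yaw":0.4},{"xyz":[-37,-37,-5],"yaw":0.4},{"xyz":[-37,-37,-5],"yaw":0.4},{"xyz":[-37,-37,-5],"yaw":0.4}]' 1 60; python3 -c "
from h import *
plan(.48,-.29,.28,117)"
```

```text
clock: 0.82
tool_pos: [0.3101, 0.2717, 0.263]
orientation: [0.316, 0.949, -0.001, 0.0]
contact_force: [0.8, -0.0, 0.6]
gripper_width: 0.0853
t 0.8 pos [0.3101 0.2717 0.263 ] head 143.2 tilt 0.08 q6 -13 F [ 0.8 -0.   0.6] w 0.0853
SHIFT cm [-47.28 -34.76  -1.63] yaw 0.456
```

```bash
python3 -m crank '[{"xyz":[-47.3,-34.8,-1.6],"yaw":0.456},{"xyz":[-47.3,-34.8,-1.6],"yaw":0.456},{"xyz":[-47.3,-34.8,-1.6],"yaw":0.456},{"xyz":[-47.3,-34.8,-1.6],"yaw":0.456},{"xyz":[-47.3,-34.8,-1.6],"yaw":0.456},{"xyz":[-47.3,-34.8,-1.6],"yaw":0.456},{"xyz":[-47.3,-34.8,-1.6],"yaw":0.456},{"xyz":[-47.3,-34.8,-1.6],"yaw":0.456}]'; python3 -c "
from h import *
plan(.48,-.29,.28,117)"
```

```text
clock: 1.48
tool_pos: [0.4058, -0.0475, 0.2726]
orientation: [0.523, 0.853, -0.0, 0.0]
contact_force: [0.4, -0.4, -0.5]
gripper_width: 0.0851
t 1.5 pos [ 0.4058 -0.0475  0.2726] head 117.0 tilt 0.07 q6 -35 F [ 0.4 -0.4 -0.5] w 0.0851
SHIFT cm [-24.97  -4.4   -0.72] yaw -0.0
```

```bash
python3 -m crank '[{"xyz":[-25,-4.4,-0.7],"yaw":0},{"xyz":[-25,-4.4,-0.7],"yaw":0},{"xyz":[-25,-4.4,-0.7],"yaw":0},{"xyz":[-25,-4.4,-0.7],"yaw":0},{"xyz":[-25,-4.4,-0.7],"yaw":0},{"xyz":[-25,-4.4,-0.7],"yaw":0},{"xyz":[-25,-4.4,-0.7],"yaw":0},{"xyz":[-25,-4.4,-0.7],"yaw":0}]'; python3 -c "
from h import *
plan(.48,-.29,.28,117); snap('wrist','w1.png');snap('scene','s1.png')"
```

```text
clock: 2.15
tool_pos: [0.4803, -0.2924, 0.2786]
orientation: [0.524, 0.852, -0.0, -0.0]
contact_force: [-0.2, 0.7, 0.1]
gripper_width: 0.0855
t 2.1 pos [ 0.4803 -0.2924  0.2786] head 116.8 tilt 0.07 q6 -59 F [-0.2  0.7  0.1] w 0.0855
SHIFT cm [ 0.23  0.09 -0.14] yaw -0.003
```

View pics/w1.png

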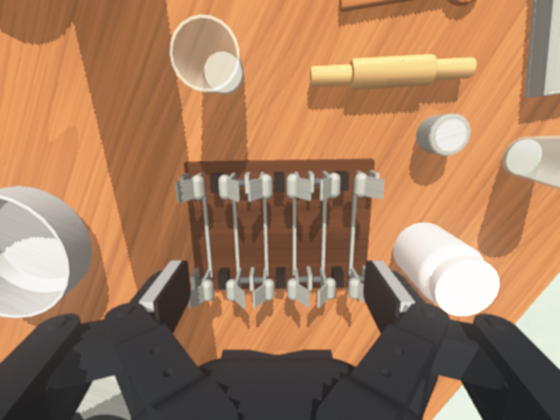

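The wrist view shows the whole rack from above (its top edge runs from about (187,162) to (374,160)), with the jaw pairs at columns of about 205–235, 265–293 and 323–352. I'll zoom in.

```bash
python3 - <<'E'
from h import *
c=dict(np.load('pics/w1.npz')); R=cv2.Rodrigues(c['rvec'])[0]; print((-R.T@c['tvec'].ravel()).round(3),R.round(2))
b=cv2.cvtColor(c['frame'],cv2.COLOR_RGB2BGR)
cv2.imwrite('pics/w1z.png',cv2.resize(b[150:315,165:395],None,fx=3.4,fy=3.4,interpolation=cv2.INTER_CUBIC))
E
```

```text
[ 0.447 -0.228  0.421] [[ 0.89  0.45 -0.  ]
 [ 0.43 -0.86  0.28]
 [ 0.13 -0.25 -0.96]]
```

View pics/w1z.png

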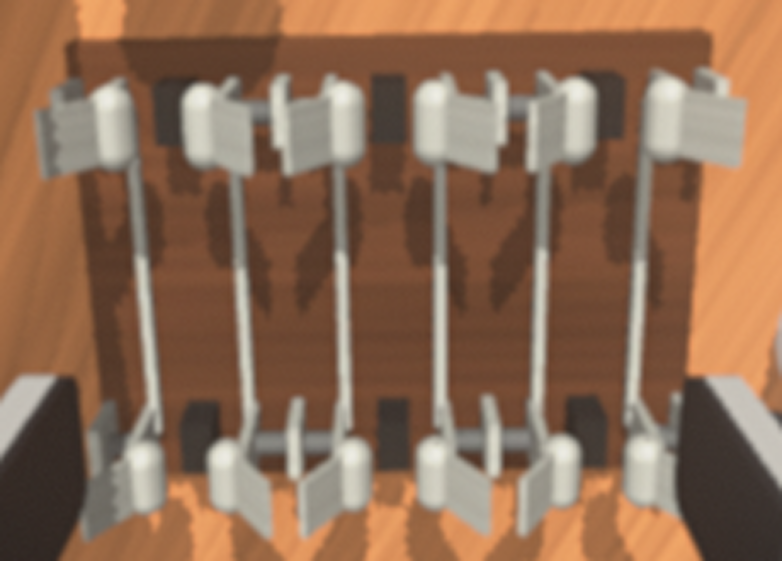

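View pics/s1.png

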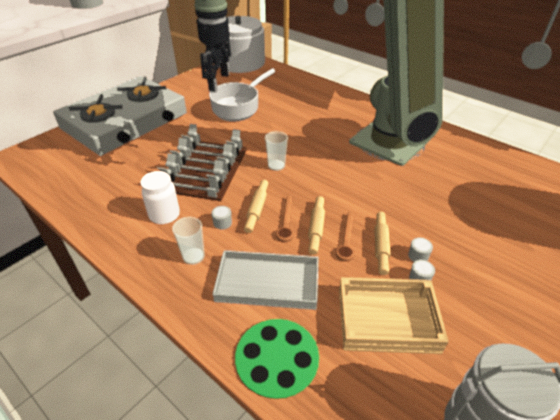

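```bash
python3 - <<'E'
from h import *
c=dict(np.load('pics/w1.npz'))
q=np.array([(159,125),(389.5,122),(621.5,120),(186.5,477),(395,470),(602.5,468)])/3.4+[165,150]
for z in (.058,):
    P=ray(c,q,z); M=(P[:3]+P[3:])/2; print(P.round(4)[:,:2].tolist());print('mid',M.round(4)); v=P[:3]-P[3:]; print(np.linalg.norm(v,axis=1),np.degrees(np.arctan2(v[:,1],v[:,0]))); w=M[2]-M[0]; print(np.linalg.norm(w),np.degrees(np.arctan2(w[1],w[0])))
q=np.array([(68,43),(712,30)])/3.4+[165,150]; P=ray(c,q,.012); print(P,np.linalg.norm(P[0]-P[1]),np.degrees(np.arctan2(*(P[1]-P[0])[[1,0]])))
for p in pins(c): print(p)
E
```

```text
[[0.4089, -0.332], [0.4841, -0.2927], [0.5599, -0.2535], [0.4771, -0.4619], [0.5518, -0.4205], [0.6269, -0.3814]]
mid [[ 0.443  -0.397   0.058 ]
 [ 0.518  -0.3566  0.058 ]
 [ 0.5934 -0.3175  0.058 ]]
[0.1467326  0.14459651 0.14438234] [117.6745279  117.88107744 117.65118371]
0.17007784471983398 27.85636656916438
[[ 0.35775769 -0.33068887  0.012     ]
 [ 0.58780564 -0.20850271  0.012     ]] 0.2604832391362887 27.974266169530846
```

Slot pitch (0.170 over two) and clip spacing (0.1465) match the given sizes. I'll pick the nearest pin.

```bash
python3 -c "
from h import *
plan(.543,-.111,.1,30)"
```

```text
t 2.2 pos [ 0.4796 -0.2895  0.2793] head 117.0 tilt 0.07 q6 -59 F [-0.9  1.2 -0.7] w 0.0853
SHIFT cm [13.01 13.76 17.93] yaw 1.518
```

```bash
python3 -m crank '[{"xyz":[13,13.8,10],"yaw":1.518},{"xyz":[13,13.8,10],"yaw":1.518},{"xyz":[13,13.8,10],"yaw":1.518},{"xyz":[13,13.8,10],"yaw":1.518},{"xyz":[13,13.8,10],"yaw":1.518},{"xyz":[13,13.8,10],"yaw":1.518},{"xyz":[13,13.8,10],"yaw":1.518},{"xyz":[13,13.8,10],"yaw":1.518}]'; python3 -c "
from h import *
plan(.543,-.111,.13,30)"
```

```text
clock: 2.92
tool_pos: [0.5423, -0.1076, 0.1789]
orientation: [0.861, 0.509, -0.001, -0.001]
contact_force: [0.5, -0.1, -0.1]
gripper_width: 0.0853
t 2.9 pos [ 0.5423 -0.1076  0.1789] head 61.1 tilt 0.17 q6 16 F [ 0.5 -0.1 -0.1] w 0.0853
SHIFT cm [-0.26  0.24  4.89] yaw 0.543
```

```bash
python3 -m crank '[{"xyz":[-0.3,0.2,4.9],"yaw":0.543},{"xyz":[-0.3,0.2,4.9],"yaw":0.543},{"xyz":[-0.3,0.2,4.9],"yaw":0.543},{"xyz":[-0.3,0.2,4.9],"yaw":0.543},{"xyz":[-0.3,0.2,4.9],"yaw":0.543},{"xyz":[-0.3,0.2,4.9],"yaw":0.543},{"xyz":[-0.3,0.2,4.9],"yaw":0.543},{"xyz":[-0.3,0.2,4.9],"yaw":0.543}]'; python3 -c "
from h import *
plan(.543,-.111,.004,30);c=snap('wrist','w2.png'); print(pins(c,amin=1000,amax=60000))"
```

```text
clock: 3.58
tool_pos: [0.542, -0.1102, 0.1303]
orientation: [0.966, 0.26, -0.001, -0.001]
contact_force: [-0.3, 0.6, -0.1]
gripper_width: 0.0854
t 3.6 pos [ 0.542  -0.1102  0.1303] head 30.1 tilt 0.15 q6 47 F [-0.3  0.6 -0.1] w 0.0854
SHIFT cm [ 0.07  0.14 12.63] yaw 0.003
[([[278.0, 81.0], [278.0, 307.0]], array([ 0.5426, -0.1109]), np.float64(0.208), np.float64(30.3)), ([[44.0, 14.0], [100.0, 264.0]], array([0.496, 0.062]), np.float64(0.208), np.float64(32.0))]
```

View pics/w2.png

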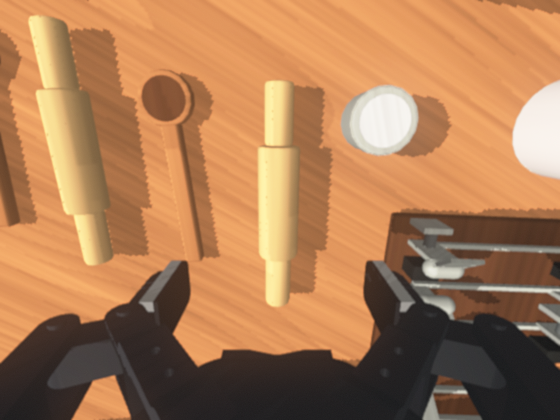

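The wrist view (pin from (278,81) to (278,307)) agrees with the top view to about 1 mm. I'll descend and grip.

```bash
python3 -m crank '[{"xyz":[0,0.1,4],"yaw":0},{"xyz":[0,0.1,8],"yaw":0},{"xyz":[0,0.1,11],"yaw":0},{"xyz":[0,0.1,12.6],"yaw":0},{"xyz":[0,0.1,12.6],"yaw":0},{"xyz":[0,0.1,12.6],"yaw":0},{"xyz":[0,0.1,12.6],"yaw":0},{"xyz":[0,0.1,12.6],"yaw":0}]' && python3 -m crank '[{"xyz":[0,0,0],"yaw":0},{"xyz":[0,0,0],"yaw":0},{"xyz":[0,0,0],"yaw":0},{"xyz":[0,0,0],"yaw":0},{"xyz":[0,0,0],"yaw":0},{"xyz":[0,0,0],"yaw":0},{"xyz":[0,0,0],"yaw":0},{"xyz":[0,0,0],"yaw":0}]' 0 80;  python3 -m crank '[{"xyz":[0,0,-1],"yaw":0},{"xyz":[0,0,-3],"yaw":0},{"xyz":[0,0,-7],"yaw":0},{"xyz":[0,0,-11],"yaw":0},{"xyz":[0,0,-15],"yaw":0},{"xyz":[0,0,-16],"yaw":0},{"xyz":[0,0,-16],"yaw":0},{"xyz":[0,0,-16],"yaw":0}]'; python3 -c "
from h import *
plan(.443,-.397,.17,117.8);c=snap('scene','s2.png');c=snap('wrist','w3.png')"
```

```text
clock: 4.3
tool_pos: [0.5438, -0.1116, 0.006]
orientation: [0.966, 0.26, 0.0, 0.0]
contact_force: [0.1, -0.0, 0.3]
gripper_width: 0.0853
clock: 4.97
tool_pos: [0.5441, -0.1117, 0.0069]
orientation: [0.966, 0.26, 0.001, 0.001]
contact_force: [-0.7, 0.3, 5.7]
gripper_width: 0.0335
clock: 5.63
tool_pos: [0.5433, -0.1114, 0.1668]
orientation: [0.966, 0.26, 0.001, 0.001]
contact_force: [-0.2, -0.7, -2.1]
gripper_width: 0.0336
t 5.6 pos [ 0.5433 -0.1114  0.1668] head 30.1 tilt 0.12 q6 47 F [-0.2 -0.7 -2.1] w 0.0336
SHIFT cm [-23.01  19.66  -0.32] yaw -1.53
```

View pics/w3.png

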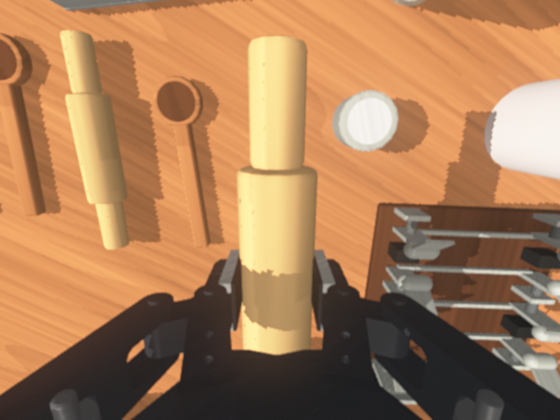

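The pin is held level and straight, with its far end at (278,40).

```bash
cat >> h.py <<'E'
def held(c,uv_end,dz=0.011,half=0.1):
    """held pin: offset of its middle from the TCP along tool x,y (mm), from the far end's top edge; dz: pin centre above TCP"""
    s=monitor.read_state(); R=Ro.from_quat(s['orientation']).as_matrix()
    P=ray(c,uv_end,s['tool_pos'][2]+dz+0.010)[0]; print('end in tool frame mm',(R.T@(P-s['tool_pos'])*1000).round(1))
E
python3 - <<'E'
from h import *
c=dict(np.load('pics/w3.npz')); held(c,(278,40))
E
python3 -m crank '[{"xyz":[-23,19.7,-1],"yaw":-1.53},{"xyz":[-23,19.7,-1],"yaw":-1.53},{"xyz":[-23,19.7,-1],"yaw":-1.53},{"xyz":[-23,19.7,-1],"yaw":-1.53},{"xyz":[-23,19.7,-1],"yaw":-1.53},{"xyz":[-23,19.7,-1],"yaw":-1.53},{"xyz":[-23,19.7,-1],"yaw":-1.53},{"xyz":[-23,19.7,-1],"yaw":-1.53}]';python3 -c "
from h import *
plan(.443,-.397,.17,117.8)"
```

```text
end in tool frame mm [101.3  -0.  -21.2]
clock: 6.4
tool_pos: [0.4402, -0.3986, 0.1722]
orientation: [0.744, 0.668, -0.0, -0.003]
contact_force: [0.2, 0.8, -0.6]
gripper_width: 0.0335
t 6.4 pos [ 0.4402 -0.3986  0.1722] head 83.9 tilt 0.33 q6 -37 F [ 0.2  0.8 -0.6] w 0.0335
SHIFT cm [0.18 0.27 0.22] yaw -0.592
```

```bash
python3 -m crank '[{"xyz":[0.2,0.3,2],"yaw":-0.592},{"xyz":[0.2,0.3,3],"yaw":-0.592},{"xyz":[0.2,0.3,4],"yaw":-0.592},{"xyz":[0.2,0.3,5],"yaw":-0.592},{"xyz":[0.2,0.3,6],"yaw":-0.592},{"xyz":[0.2,0.3,6],"yaw":-0.592},{"xyz":[0.2,0.3,6],"yaw":-0.592},{"xyz":[0.2,0.3,6],"yaw":-0.592}]' - 120;python3 -c "
from h import *
plan(.443,-.397,.036,117.8);snap('wrist','w4.png');snap('top','t4.png')"
```

```text
clock: 7.07
tool_pos: [0.4429, -0.3964, 0.1114]
orientation: [0.517, 0.856, 0.001, -0.004]
contact_force: [-0.2, -0.6, -1.9]
gripper_width: 0.0322
t 7.1 pos [ 0.4429 -0.3964  0.1114] head 117.7 tilt 0.42 q6 -71 F [-0.2 -0.6 -1.9] w 0.0322
SHIFT cm [-0.11  0.    7.54] yaw -0.002
```

View pics/w4.png

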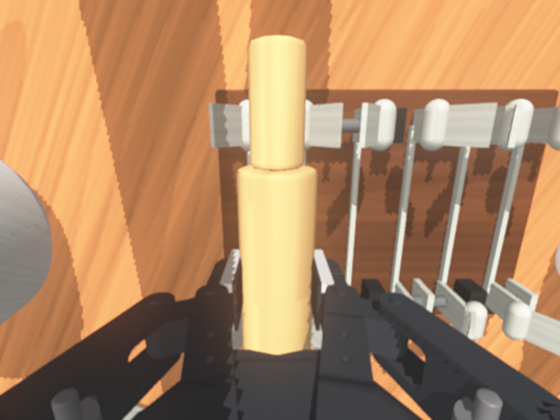

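The pin is centred over the holder (lips at columns 247 and 308, pin at 277). Next I'll press it down in steps.

```bash
python3 -m crank '[{"xyz":[-0.1,0,1.5],"yaw":0},{"xyz":[-0.1,0,3],"yaw":0},{"xyz":[-0.1,0,4.5],"yaw":0},{"xyz":[-0.1,0,5.2],"yaw":0},{"xyz":[-0.1,0,5.8],"yaw":0},{"xyz":[-0.1,0,6.4],"yaw":0},{"xyz":[-0.1,0,7],"yaw":0},{"xyz":[-0.1,0,7.4],"yaw":0}]';python3 -c "
from h import *
plan(.443,-.397,.036,117.8)"; python3 -m crank '[{"xyz":[0,0,0],"yaw":0},{"xyz":[0,0,0],"yaw":0},{"xyz":[0,0,0.1],"yaw":0},{"xyz":[0,0,0.2],"yaw":0},{"xyz":[0,0,0.2],"yaw":0},{"xyz":[0,0,0.2],"yaw":0},{"xyz":[0,0,0.2],"yaw":0},{"xyz":[0,0,0.2],"yaw":0}]';python3 -c "
from h import *
plan(.443,-.397,.036,117.8);snap('wrist','w5.png')"
```

```text
clock: 7.83
tool_pos: [0.4439, -0.3981, 0.0391]
orientation: [0.517, 0.856, 0.0, -0.002]
contact_force: [-0.7, -1.2, 0.8]
gripper_width: 0.0328
t 7.8 pos [ 0.4439 -0.3981  0.0391] head 117.7 tilt 0.19 q6 -71 F [-0.7 -1.2  0.8] w 0.0328
SHIFT cm [ 0.14 -0.03  0.31] yaw -0.001
clock: 8.5
tool_pos: [0.4439, -0.3981, 0.0371]
orientation: [0.517, 0.856, 0.0, -0.002]
contact_force: [-1.4, -0.0, -0.7]
gripper_width: 0.0321
t 8.5 pos [ 0.4439 -0.3981  0.0371] head 117.7 tilt 0.19 q6 -71 F [-1.4 -0.  -0.7] w 0.0321
SHIFT cm [ 0.13 -0.03  0.11] yaw -0.001
```

View pics/w5.png

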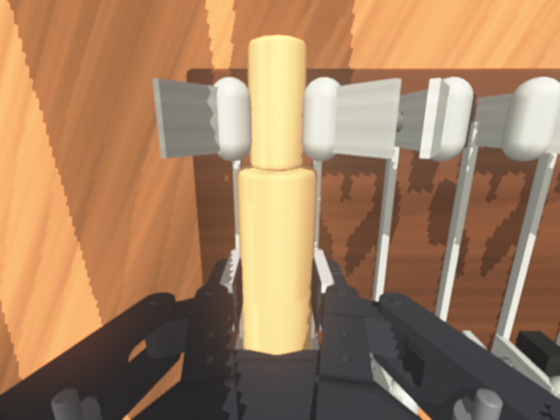

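The held pin hasn't slipped compared with w4. The lips, though, seem to stand right at the handle's full width (249–304), so I'll check geometrically how high the pin really sits.

```bash
python3 - <<'E'
from h import *
c=dict(np.load('pics/w5.npz')); s=monitor.read_state(); R=Ro.from_quat(s['orientation']).as_matrix(); p=s['tool_pos']
for dz in (.006,.011,.015,.02):
    q=proj(c,[p+R@np.array([x,y,-dz]) for x in (.05,.075,.1) for y in (-.012,.012)]+[p+R@np.array([.05,y,-dz]) for y in (-.018,.018)])
    print(dz,q.round(0).tolist())
# lips at world height .0565, gap 18 or 24
d=np.array([np.cos(np.radians(117.8)),np.sin(np.radians(117.8)),0]); n=np.array([-d[1],d[0],0]); S=np.array([.443,-.397,.0565])
for g in (.018,.024): print(g,proj(c,[S+.073*d+k*g/2*n for k in (1,-1)]).round(0).tolist(), proj(c,[S+x*d for x in (.061,.085)]).round(0).tolist())
E
cd pics; python3 -c "
import cv2;b=cv2.imread('w5.png');cv2.imwrite('w5z.png',cv2.resize(b[20:200,180:380],None,fx=3.3,fy=3.3,interpolation=cv2.INTER_CUBIC))"
```

```text
0.006 [[251.0, 174.0], [303.0, 174.0], [250.0, 118.0], [304.0, 118.0], [249.0, 55.0], [306.0, 55.0], [239.0, 174.0], [316.0, 174.0]]
0.011 [[251.0, 176.0], [304.0, 176.0], [249.0, 118.0], [306.0, 118.0], [247.0, 52.0], [307.0, 52.0], [237.0, 176.0], [317.0, 176.0]]
0.015 [[250.0, 178.0], [305.0, 178.0], [248.0, 118.0], [306.0, 118.0], [246.0, 50.0], [308.0, 50.0], [236.0, 178.0], [319.0, 178.0]]
0.02 [[249.0, 180.0], [306.0, 180.0], [247.0, 117.0], [308.0, 117.0], [245.0, 47.0], [310.0, 47.0], [234.0, 180.0], [320.0, 180.0]]
0.018 [[254.0, 119.0], [299.0, 119.0]] [[276.0, 150.0], [276.0, 87.0]]
0.024 [[246.0, 119.0], [306.0, 119.0]] [[276.0, 150.0], [276.0, 87.0]]
```

View pics/w5z.png

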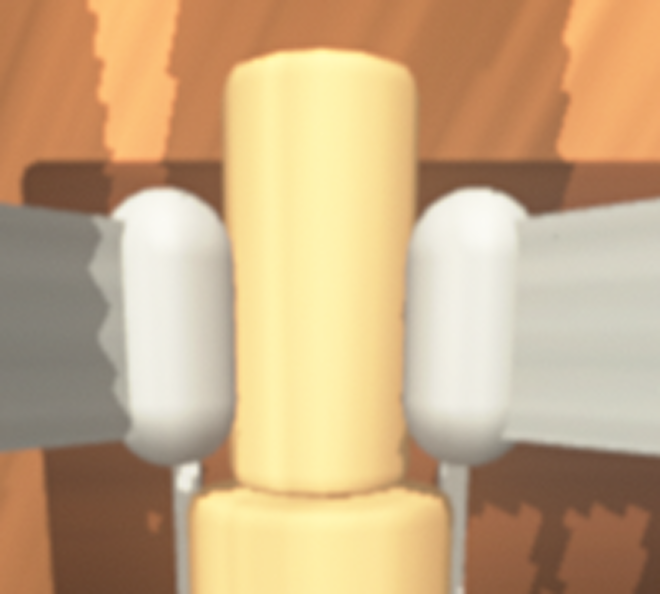

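```bash
python3 -m crank '[{"xyz":[0,0,0.1],"yaw":0},{"xyz":[0,0,0.15],"yaw":0},{"xyz":[0,0,0.2],"yaw":0},{"xyz":[0,0,0.25],"yaw":0},{"xyz":[0,0,0.3],"yaw":0},{"xyz":[0,0,0.3],"yaw":0},{"xyz":[0,0,0.3],"yaw":0},{"xyz":[0,0,0.3],"yaw":0}]';python3 -c "
from h import *
plan(.443,-.397,.036,117.8);snap('wrist','w6.png')
b=cv2.imread('pics/w6.png');cv2.imwrite('pics/w6z.png',cv2.resize(b[20:200,180:380],None,fx=3.3,fy=3.3,interpolation=cv2.INTER_CUBIC))"
```

```text
clock: 9.22
tool_pos: [0.4439, -0.3982, 0.036]
orientation: [0.517, 0.856, -0.0, -0.001]
contact_force: [-4.5, 2.3, 11.1]
gripper_width: 0.0327
t 9.2 pos [ 0.4439 -0.3982  0.036 ] head 117.7 tilt 0.13 q6 -71 F [-4.5  2.3 11.1] w 0.0327
SHIFT cm [ 0.15 -0.03  0.  ] yaw -0.001
```

View pics/w6z.png

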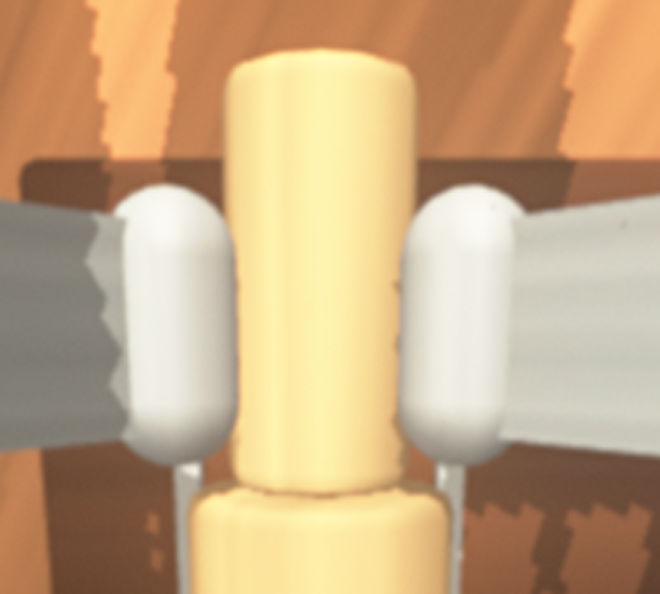

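Force rose to 11 N while the tool stalled at z=0.036, exactly the predicted home height, and the lips have closed over the handle. I'll release and check.

```bash
python3 -m crank '[{"xyz":[0,0,0],"yaw":0},{"xyz":[0,0,0],"yaw":0},{"xyz":[0,0,0],"yaw":0},{"xyz":[0,0,0],"yaw":0},{"xyz":[0,0,-2],"yaw":0},{"xyz":[0,0,-6],"yaw":0},{"xyz":[0,0,-10],"yaw":0},{"xyz":[0,0,-14],"yaw":0}]' 0.68 80;python3 -c "
from h import *
plan(.4947,.0592,.18,32);snap('wrist','w7.png')
c=snap('top','t7.png');print(pins(c,z=.047)); print(pins(c))"
```

```text
clock: 9.93
tool_pos: [0.4441, -0.398, 0.177]
orientation: [0.517, 0.856, 0.0, -0.002]
contact_force: [0.1, -1.0, 0.0]
gripper_width: 0.0579
t 9.9 pos [ 0.4441 -0.398   0.177 ] head 117.7 tilt 0.21 q6 -71 F [ 0.1 -1.   0. ] w 0.0579
SHIFT cm [38.11 25.76 -0.22] yaw 1.496
[([[431.0, 246.0], [380.0, 274.0]], array([ 0.4282, -0.3782]), np.float64(0.159), np.float64(117.6)), ([[163.0, 225.0], [202.0, 287.0]], array([0.4384, 0.2179]), np.float64(0.196), np.float64(33.2)), ([[224.0, 204.0], [262.0, 266.0]], array([0.4937, 0.0576]), np.float64(0.195), np.float64(31.4)), ([[554.0, 181.0], [554.0, 203.0]], array([ 0.6127, -0.7899]), np.float64(0.061), np.float64(176.8)), ([[6.0, 101.0], [6.0, 135.0]], array([0.8085, 0.7022]), np.float64(0.095), np.float64(3.3))]
[([[431.0, 246.0], [380.0, 274.0]], array([ 0.4273, -0.3873]), np.float64(0.163), np.float64(117.6)), ([[163.0, 225.0], [202.0, 287.0]], array([0.4377, 0.2233]), np.float64(0.2), np.float64(33.2)), ([[224.0, 204.0], [262.0, 266.0]], array([0.4944, 0.0592]), np.float64(0.199), np.float64(31.4)), ([[554.0, 181.0], [554.0, 203.0]], array([ 0.6163, -0.809 ]), np.float64(0.062), np.float64(176.8)), ([[6.0, 101.0], [6.0, 135.0]], array([0.8168, 0.7194]), np.float64(0.097), np.float64(3.3))]
```

View pics/w7.png

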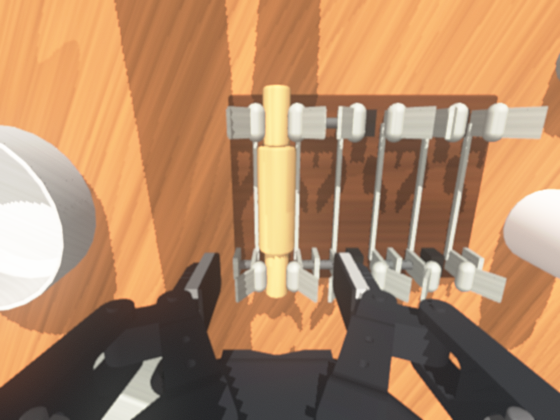

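The pin lies in the holder with the lips over both handles ((263–292,122) and (265–290,275)). On to the next pin.

```bash
python3 -m crank '[{"xyz":[38.1,25.8,0],"yaw":1.496},{"xyz":[38.1,25.8,0],"yaw":1.496},{"xyz":[38.1,25.8,0],"yaw":1.496},{"xyz":[38.1,25.8,0],"yaw":1.496},{"xyz":[38.1,25.8,0],"yaw":1.496},{"xyz":[38.1,25.8,0],"yaw":1.496},{"xyz":[38.1,25.8,0],"yaw":1.496},{"xyz":[38.1,25.8,0],"yaw":1.496}]' 1;python3 -c "
from h import *
plan(.4944,.0592,.13,32)"
```

```text
clock: 10.7
tool_pos: [0.4812, -0.0899, 0.1778]
orientation: [0.846, 0.533, 0.002, 0.003]
contact_force: [1.2, 0.2, -0.6]
gripper_width: 0.0853
t 10.7 pos [ 0.4812 -0.0899  0.1778] head 64.4 tilt 0.38 q6 14 F [ 1.2  0.2 -0.6] w 0.0853
SHIFT cm [14.02 -5.29  4.74] yaw 0.565
```

```bash
python3 -m crank '[{"xyz":[14,-5.3,4.7],"yaw":0.565},{"xyz":[14,-5.3,4.7],"yaw":0.565},{"xyz":[14,-5.3,4.7],"yaw":0.565},{"xyz":[14,-5.3,4.7],"yaw":0.565},{"xyz":[14,-5.3,4.7],"yaw":0.565},{"xyz":[14,-5.3,4.7],"yaw":0.565},{"xyz":[14,-5.3,4.7],"yaw":0.565},{"xyz":[14,-5.3,4.7],"yaw":0.565}]' 1;python3 -c "
from h import *
plan(.4944,.0592,.004,32);c=snap('wrist','w8.png'); print(pins(c,amin=1000,amax=60000))"
```

```text
clock: 11.37
tool_pos: [0.4942, 0.0584, 0.1303]
orientation: [0.961, 0.277, 0.002, 0.002]
contact_force: [-0.3, 0.3, -0.4]
gripper_width: 0.085
t 11.4 pos [0.4942 0.0584 0.1303] head 32.1 tilt 0.39 q6 64 F [-0.3  0.3 -0.4] w 0.085
SHIFT cm [ 1.000e-02 -1.300e-01  1.263e+01] yaw 0.002
[([[278.0, 82.0], [273.0, 308.0]], array([0.4934, 0.0598]), np.float64(0.208), np.float64(30.8)), ([[47.0, 22.0], [101.0, 270.0]], array([0.4394, 0.2248]), np.float64(0.208), np.float64(34.0))]
```

View pics/w8.png

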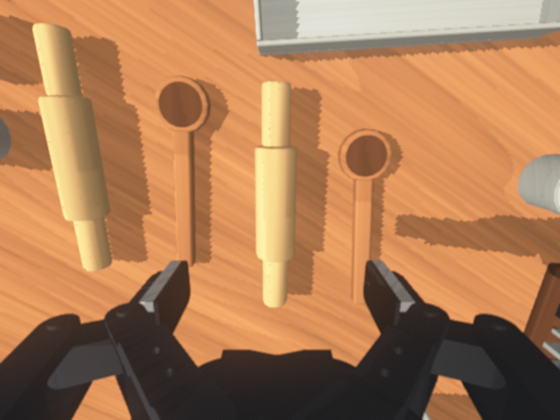

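Pin B shows at (276,195), with a spoon about 80 mm to each side, clear of the open fingers. I'll grip it.

```bash
python3 -m crank '[{"xyz":[0,-0.15,4],"yaw":0.012},{"xyz":[0,-0.15,8],"yaw":0.012},{"xyz":[0,-0.15,11],"yaw":0.012},{"xyz":[0,-0.15,12.6],"yaw":0.012},{"xyz":[0,-0.15,12.6],"yaw":0.012},{"xyz":[0,-0.15,12.6],"yaw":0.012},{"xyz":[0,-0.15,12.6],"yaw":0.012},{"xyz":[0,-0.15,12.6],"yaw":0.012}]' && python3 -m crank '[{"xyz":[0,0,0],"yaw":0},{"xyz":[0,0,0],"yaw":0},{"xyz":[0,0,0],"yaw":0},{"xyz":[0,0,0],"yaw":0},{"xyz":[0,0,0],"yaw":0},{"xyz":[0,0,0],"yaw":0},{"xyz":[0,0,0],"yaw":0},{"xyz":[0,0,0],"yaw":0}]' 0 80;  python3 -m crank '[{"xyz":[0,0,-1],"yaw":0},{"xyz":[0,0,-3],"yaw":0},{"xyz":[0,0,-7],"yaw":0},{"xyz":[0,0,-11],"yaw":0},{"xyz":[0,0,-15],"yaw":0},{"xyz":[0,0,-17],"yaw":0},{"xyz":[0,0,-17],"yaw":0},{"xyz":[0,0,-17],"yaw":0}]'; python3 -c "
from h import *
plan(.518,-.3566,.17,117.8);c=snap('wrist','w9.png')"
```

```text
clock: 12.08
tool_pos: [0.4958, 0.0588, 0.0062]
orientation: [0.963, 0.27, 0.004, 0.003]
contact_force: [0.2, 0.9, 0.5]
gripper_width: 0.085
clock: 12.75
tool_pos: [0.4962, 0.0589, 0.007]
orientation: [0.963, 0.27, 0.005, 0.003]
contact_force: [-0.9, -1.2, 6.1]
gripper_width: 0.0338
clock: 13.42
tool_pos: [0.4943, 0.0594, 0.1776]
orientation: [0.963, 0.27, 0.006, 0.003]
contact_force: [0.8, 0.2, -2.5]
gripper_width: 0.0336
t 13.4 pos [0.4943 0.0594 0.1776] head 31.4 tilt 0.76 q6 64 F [ 0.8  0.2 -2.5] w 0.0336
SHIFT cm [-19.64  36.75   0.91] yaw -1.509
```

View pics/w9.png

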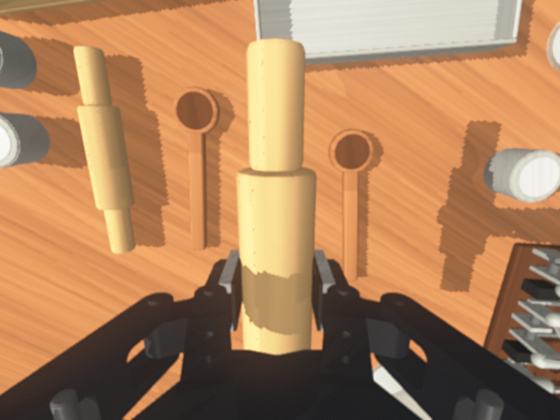

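```bash
python3 - <<'E'
from h import *
c=dict(np.load('pics/w9.npz')); held(c,(276,41))
E
python3 -m crank '[{"xyz":[-19.6,36.7,0],"yaw":-1.509},{"xyz":[-19.6,36.7,0],"yaw":-1.509},{"xyz":[-19.6,36.7,0],"yaw":-1.509},{"xyz":[-19.6,36.7,0],"yaw":-1.509},{"xyz":[-19.6,36.7,0],"yaw":-1.509},{"xyz":[-19.6,36.7,0],"yaw":-1.509},{"xyz":[-19.6,36.7,0],"yaw":-1.509},{"xyz":[-19.6,36.7,0],"yaw":-1.509}]';python3 -c "
from h import *
plan(.518,-.3566,.17,117.8)"
```

```text
end in tool frame mm [102.1  -0.5 -20.4]
clock: 14.13
tool_pos: [0.5096, -0.2419, 0.1745]
orientation: [0.747, 0.665, 0.002, 0.002]
contact_force: [0.3, 0.9, -1.9]
gripper_width: 0.0338
t 14.1 pos [ 0.5096 -0.2419  0.1745] head 83.4 tilt 0.28 q6 -20 F [ 0.3  0.9 -1.9] w 0.0338
SHIFT cm [-11.3    2.15   0.45] yaw -0.601
```

```bash
python3 -m crank '[{"xyz":[-11.3,2.15,0],"yaw":-0.601},{"xyz":[-11.3,2.15,0],"yaw":-0.601},{"xyz":[-11.3,2.15,0],"yaw":-0.601},{"xyz":[-11.3,2.15,0],"yaw":-0.601},{"xyz":[-11.3,2.15,2],"yaw":-0.601},{"xyz":[-11.3,2.15,4],"yaw":-0.601},{"xyz":[-11.3,2.15,6],"yaw":-0.601},{"xyz":[-11.3,2.15,6.3],"yaw":-0.601}]' - 120;python3 -c "
from h import *
plan(.518,-.3566,.036,117.8);snap('wrist','w10.png')"
```

```text
clock: 14.8
tool_pos: [0.5148, -0.3543, 0.1047]
orientation: [0.517, 0.856, 0.002, -0.004]
contact_force: [-1.4, 1.1, -2.5]
gripper_width: 0.0324
t 14.8 pos [ 0.5148 -0.3543  0.1047] head 117.8 tilt 0.55 q6 -64 F [-1.4  1.1 -2.5] w 0.0324
SHIFT cm [-0.42  0.19  6.87] yaw 0.0
```

View pics/w10.png

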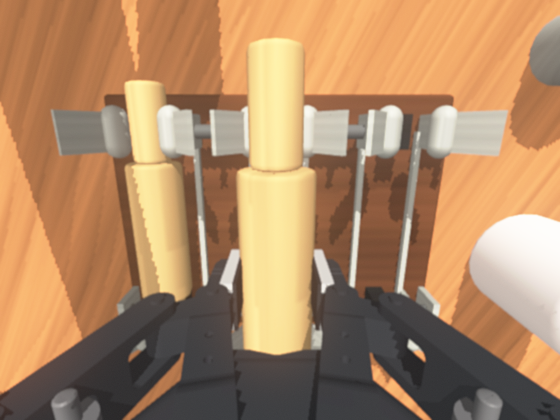

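```bash
python3 -m crank '[{"xyz":[-0.4,0.19,0],"yaw":0},{"xyz":[-0.4,0.19,1.5],"yaw":0},{"xyz":[-0.4,0.19,3],"yaw":0},{"xyz":[-0.4,0.19,4],"yaw":0},{"xyz":[-0.4,0.19,5],"yaw":0},{"xyz":[-0.4,0.19,5.6],"yaw":0},{"xyz":[-0.4,0.19,6.2],"yaw":0},{"xyz":[-0.4,0.19,6.7],"yaw":0}]';python3 -c "
from h import *
plan(.518,-.3566,.036,117.8)"; python3 -m crank '[{"xyz":[0,0,0.1],"yaw":0},{"xyz":[0,0,0.2],"yaw":0},{"xyz":[0,0,0.3],"yaw":0},{"xyz":[0,0,0.4],"yaw":0},{"xyz":[0,0,0.4],"yaw":0},{"xyz":[0,0,0.4],"yaw":0},{"xyz":[0,0,0.4],"yaw":0},{"xyz":[0,0,0.4],"yaw":0}]';python3 -c "
from h import *
plan(.518,-.3566,.036,117.8);snap('wrist','w11.png')"
```

```text
clock: 15.52
tool_pos: [0.5194, -0.3578, 0.0398]
orientation: [0.516, 0.856, 0.001, -0.002]
contact_force: [-1.0, -0.8, 0.8]
gripper_width: 0.0327
t 15.5 pos [ 0.5194 -0.3578  0.0398] head 117.8 tilt 0.29 q6 -64 F [-1.  -0.8  0.8] w 0.0327
SHIFT cm [ 0.17 -0.06  0.38] yaw 0.0
clock: 16.18
tool_pos: [0.519, -0.3578, 0.0363]
orientation: [0.516, 0.856, 0.001, -0.002]
contact_force: [-4.6, -1.1, 4.6]
gripper_width: 0.0325
t 16.2 pos [ 0.519  -0.3578  0.0363] head 117.8 tilt 0.3 q6 -64 F [-4.6 -1.1  4.6] w 0.0325
SHIFT cm [ 0.16 -0.03  0.03] yaw 0.0
```

View pics/w11.png

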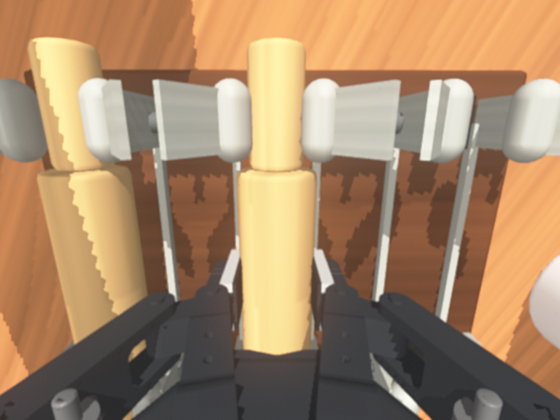

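```bash
python3 -m crank '[{"xyz":[0,0,0.1],"yaw":0},{"xyz":[0,0,0.2],"yaw":0},{"xyz":[0,0,0.3],"yaw":0},{"xyz":[0,0,0.4],"yaw":0},{"xyz":[0,0,0.4],"yaw":0},{"xyz":[0,0,0.4],"yaw":0},{"xyz":[0,0,0.4],"yaw":0},{"xyz":[0,0,0.4],"yaw":0}]';python3 -m crank '[{"xyz":[0,0,0],"yaw":0},{"xyz":[0,0,0],"yaw":0},{"xyz":[0,0,0],"yaw":0},{"xyz":[0,0,0],"yaw":0},{"xyz":[0,0,-2],"yaw":0},{"xyz":[0,0,-6],"yaw":0},{"xyz":[0,0,-10],"yaw":0},{"xyz":[0,0,-14],"yaw":0}]' 0.68 80;python3 -c "
from h import *
snap('wrist','w12.png')
c=snap('top','t12.png'); print(pins(c)); plan(.438,.223,.18,33)"
```

```text
clock: 16.9
tool_pos: [0.5191, -0.3579, 0.0361]
orientation: [0.516, 0.856, 0.001, -0.002]
contact_force: [-8.7, 3.6, 23.3]
gripper_width: 0.0324
clock: 17.57
tool_pos: [0.5192, -0.358, 0.1765]
orientation: [0.516, 0.856, 0.001, -0.003]
contact_force: [0.6, -0.4, 0.5]
gripper_width: 0.0579
[([[417.0, 253.0], [380.0, 273.0]], array([ 0.4173, -0.3667]), np.float64(0.117), np.float64(117.6)), ([[163.0, 224.0], [202.0, 286.0]], array([0.4382, 0.2234]), np.float64(0.2), np.float64(33.0)), ([[418.0, 216.0], [365.0, 246.0]], array([ 0.506 , -0.3492]), np.float64(0.169), np.float64(118.8)), ([[554.0, 181.0], [554.0, 203.0]], array([ 0.6163, -0.809 ]), np.float64(0.062), np.float64(176.8)), ([[6.0, 101.0], [6.0, 135.0]], array([0.8168, 0.7194]), np.float64(0.097), np.float64(3.3))]
t 17.7 pos [ 0.523  -0.3608  0.1833] head 117.8 tilt 0.67 q6 -64 F [-0.1  0.3  0.6] w 0.0577
SHIFT cm [ 5.559e+01  1.974e+01 -4.000e-02] yaw 1.481
```

View pics/w12.png

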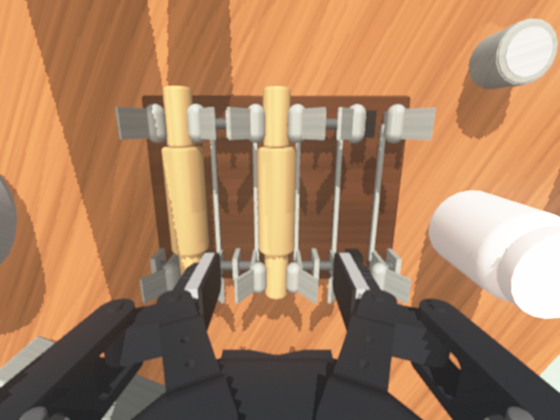

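The second pin is home too (firm stop at z=0.036). On to the third pin.

```bash
python3 -m crank '[{"xyz":[55.6,19.7,0],"yaw":1.481},{"xyz":[55.6,19.7,0],"yaw":1.481},{"xyz":[55.6,19.7,0],"yaw":1.481},{"xyz":[55.6,19.7,0],"yaw":1.481},{"xyz":[55.6,19.7,0],"yaw":1.481},{"xyz":[55.6,19.7,0],"yaw":1.481},{"xyz":[55.6,19.7,0],"yaw":1.481},{"xyz":[55.6,19.7,0],"yaw":1.481}]' 1;python3 -c "
from h import *
plan(.438,.223,.15,33)"
```

```text
clock: 18.33
tool_pos: [0.4753, -0.0432, 0.1773]
orientation: [0.852, 0.524, 0.003, 0.002]
contact_force: [0.3, 0.6, 0.7]
gripper_width: 0.0855
t 18.3 pos [ 0.4753 -0.0432  0.1773] head 63.2 tilt 0.42 q6 20 F [0.3 0.6 0.7] w 0.0855
SHIFT cm [ 22.06 -15.35   2.71] yaw 0.527
```

```bash
python3 -m crank '[{"xyz":[22.1,-15.4,2.7],"yaw":0.527},{"xyz":[22.1,-15.4,2.7],"yaw":0.527},{"xyz":[22.1,-15.4,2.7],"yaw":0.527},{"xyz":[22.1,-15.4,2.7],"yaw":0.527},{"xyz":[22.1,-15.4,2.7],"yaw":0.527},{"xyz":[22.1,-15.4,2.7],"yaw":0.527},{"xyz":[22.1,-15.4,2.7],"yaw":0.527},{"xyz":[22.1,-15.4,2.7],"yaw":0.527}]' 1;python3 -c "
from h import *
c=snap('wrist','w13.png'); print(pins(c,amin=1000,amax=60000));plan(.438,.223,.004,33)"
```

```text
clock: 19.0
tool_pos: [0.4366, 0.2288, 0.1488]
orientation: [0.958, 0.286, 0.003, -0.0]
contact_force: [-0.1, 0.6, 1.0]
gripper_width: 0.0853
[([[284.0, 90.0], [284.0, 300.0]], array([0.4375, 0.2221]), np.float64(0.206), np.float64(33.7)), ([[429.0, 26.0], [148.0, 26.0]], array([0.5666, 0.303 ]), np.float64(0.23), np.float64(123.3))]
t 19.1 pos [0.4368 0.2273 0.1488] head 33.3 tilt 0.35 q6 83 F [ 0.7  0.1 -0.7] w 0.0853
SHIFT cm [-0.21  0.39 14.48] yaw 0.005
```

View pics/w13.png

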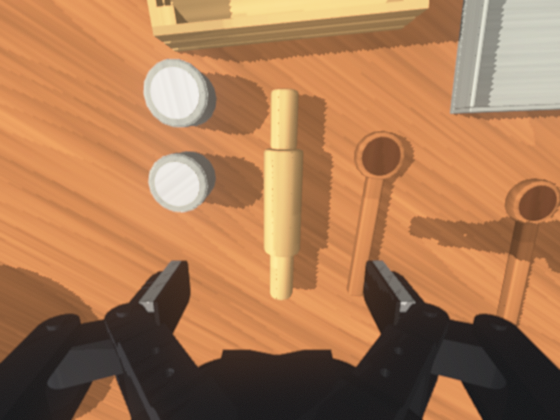

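Tin B leaves about 7 mm to the fingers' backs when fully open, so I'll narrow the opening before descending.

```bash
python3 -m crank '[{"xyz":[-0.2,0.42,1],"yaw":0},{"xyz":[-0.2,0.42,3],"yaw":0},{"xyz":[-0.2,0.42,5],"yaw":0},{"xyz":[-0.2,0.42,8],"yaw":0},{"xyz":[-0.2,0.42,11],"yaw":0},{"xyz":[-0.2,0.42,13.5],"yaw":0},{"xyz":[-0.2,0.42,14.5],"yaw":0},{"xyz":[-0.2,0.42,14.5],"yaw":0}]' 0.72 && python3 -m crank '[{"xyz":[0,0,0],"yaw":0},{"xyz":[0,0,0],"yaw":0},{"xyz":[0,0,0],"yaw":0},{"xyz":[0,0,0],"yaw":0},{"xyz":[0,0,0],"yaw":0},{"xyz":[0,0,0],"yaw":0},{"xyz":[0,0,0],"yaw":0},{"xyz":[0,0,0],"yaw":0}]' 0 80;  python3 -m crank '[{"xyz":[0,0,-1],"yaw":0},{"xyz":[0,0,-3],"yaw":0},{"xyz":[0,0,-7],"yaw":0},{"xyz":[0,0,-11],"yaw":0},{"xyz":[0,0,-15],"yaw":0},{"xyz":[0,0,-17],"yaw":0},{"xyz":[0,0,-17],"yaw":0},{"xyz":[0,0,-17],"yaw":0}]'; python3 -c "
from h import *
c=snap('wrist','w14.png');plan(.5934,-.3175,.18,117.8)"
```

```text
clock: 19.72
tool_pos: [0.4369, 0.2211, 0.0016]
orientation: [0.958, 0.286, 0.0, 0.001]
contact_force: [0.2, -0.4, 1.3]
gripper_width: 0.0616
clock: 20.38
tool_pos: [0.4378, 0.2213, 0.0029]
orientation: [0.958, 0.286, 0.002, 0.001]
contact_force: [0.3, -1.7, 6.7]
gripper_width: 0.0338
clock: 21.05
tool_pos: [0.4374, 0.2216, 0.1738]
orientation: [0.958, 0.286, 0.003, 0.0]
contact_force: [0.5, -0.3, -3.0]
gripper_width: 0.0338
t 21.1 pos [0.4364 0.2211 0.1723] head 33.3 tilt 0.15 q6 82 F [-0.7  0.7 -1.7] w 0.0338
SHIFT cm [-16.41  53.65  -0.68] yaw -1.476
```

View pics/w14.png

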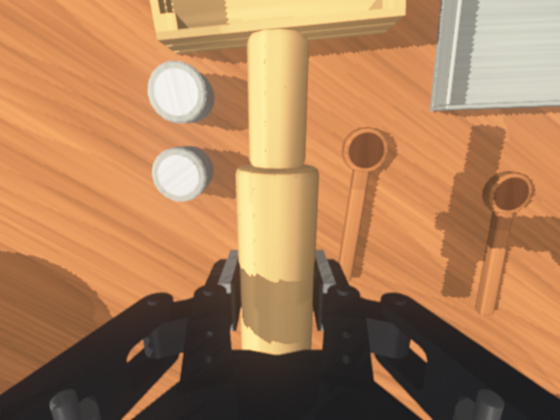

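```bash
python3 -m crank '[{"xyz":[-16.4,53.6,-0.5],"yaw":-1.476},{"xyz":[-16.4,53.6,-0.5],"yaw":-1.476},{"xyz":[-16.4,53.6,-0.5],"yaw":-1.476},{"xyz":[-16.4,53.6,-0.5],"yaw":-1.476},{"xyz":[-16.4,53.6,-0.5],"yaw":-1.476},{"xyz":[-16.4,53.6,-0.5],"yaw":-1.476},{"xyz":[-16.4,53.6,-0.5],"yaw":-1.476},{"xyz":[-16.4,53.6,-0.5],"yaw":-1.476}]' ;python3 -c "
from h import *
plan(.5934,-.3175,.18,117.8)"
```

```text
clock: 21.77
tool_pos: [0.5186, -0.0618, 0.1731]
orientation: [0.743, 0.67, -0.001, -0.001]
contact_force: [0.6, -0.0, -2.3]
gripper_width: 0.0338
t 21.8 pos [ 0.5186 -0.0618  0.1731] head 84.1 tilt 0.14 q6 -2 F [ 0.6 -0.  -2.3] w 0.0338
SHIFT cm [-24.66  10.08  -0.72] yaw -0.589
```

```bash
python3 -m crank '[{"xyz":[-24.7,10.1,-0.5],"yaw":-0.589},{"xyz":[-24.7,10.1,-0.5],"yaw":-0.589},{"xyz":[-24.7,10.1,-0.5],"yaw":-0.589},{"xyz":[-24.7,10.1,-0.5],"yaw":-0.589},{"xyz":[-24.7,10.1,-0.5],"yaw":-0.589},{"xyz":[-24.7,10.1,-0.5],"yaw":-0.589},{"xyz":[-24.7,10.1,-0.5],"yaw":-0.589},{"xyz":[-24.7,10.1,-0.5],"yaw":-0.589}]' - 120;python3 -c "
from h import *
snap('wrist','w15.png');plan(.5934,-.3175,.1,117.8)"
```

```text
clock: 22.43
tool_pos: [0.5933, -0.3227, 0.1737]
orientation: [0.518, 0.855, -0.001, -0.003]
contact_force: [-0.2, 0.4, -2.3]
gripper_width: 0.0332
t 22.5 pos [ 0.5926 -0.3198  0.1738] head 117.6 tilt 0.45 q6 -57 F [-0.3  0.1 -2.7] w 0.033
SHIFT cm [0.12 0.22 7.38] yaw -0.003
```

View pics/w15.png

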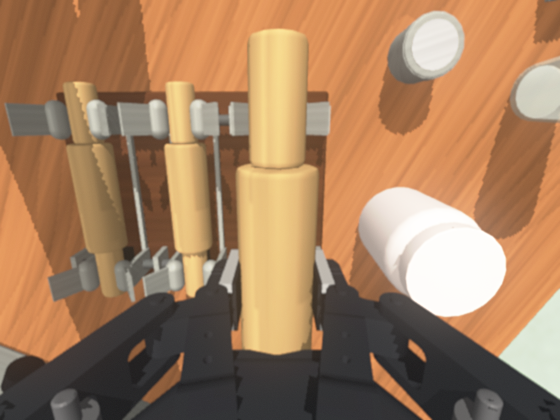

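```bash
python3 -m crank '[{"xyz":[0.1,0.2,1],"yaw":0},{"xyz":[0.1,0.2,3],"yaw":0},{"xyz":[0.1,0.2,5],"yaw":0},{"xyz":[0.1,0.2,6.4],"yaw":0},{"xyz":[0.1,0.2,6.4],"yaw":0},{"xyz":[0.1,0.2,6.4],"yaw":0},{"xyz":[0.1,0.2,6.4],"yaw":0},{"xyz":[0.1,0.2,6.4],"yaw":0}]';python3 -c "
from h import *
plan(.5934,-.3175,.032,117.8);snap('wrist','w16.png')"
```

```text
clock: 23.15
tool_pos: [0.594, -0.3175, 0.1108]
orientation: [0.518, 0.856, -0.001, -0.003]
contact_force: [0.0, 0.5, -2.0]
gripper_width: 0.0329
t 23.1 pos [ 0.594  -0.3175  0.1108] head 117.7 tilt 0.35 q6 -57 F [ 0.   0.5 -2. ] w 0.0329
SHIFT cm [-0.   -0.02  7.88] yaw -0.002
```

View pics/w16.png

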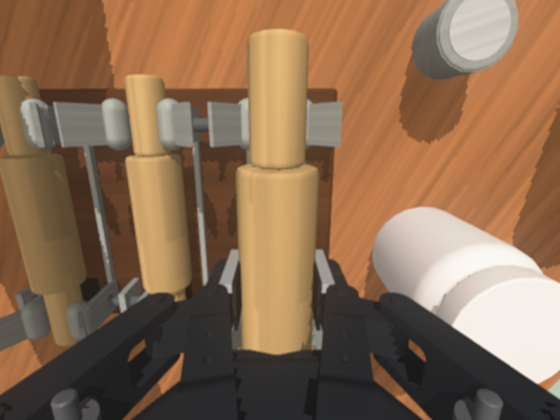

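```bash
python3 -m crank '[{"xyz":[0,0,1.5],"yaw":0},{"xyz":[0,0,3],"yaw":0},{"xyz":[0,0,4.5],"yaw":0},{"xyz":[0,0,5.2],"yaw":0},{"xyz":[0,0,5.8],"yaw":0},{"xyz":[0,0,6.4],"yaw":0},{"xyz":[0,0,7],"yaw":0},{"xyz":[0,0,7.5],"yaw":0}]';python3 -c "
from h import *
plan(.5934,-.3175,.032,117.8)"; python3 -m crank '[{"xyz":[0,0,0.1],"yaw":0},{"xyz":[0,0,0.2],"yaw":0},{"xyz":[0,0,0.3],"yaw":0},{"xyz":[0,0,0.4],"yaw":0},{"xyz":[0,0,0.5],"yaw":0},{"xyz":[0,0,0.6],"yaw":0},{"xyz":[0,0,0.6],"yaw":0},{"xyz":[0,0,0.6],"yaw":0}]';python3 -c "
from h import *
plan(.5934,-.3175,.032,117.8);snap('wrist','w17.png')"
```

```text
clock: 23.87
tool_pos: [0.5944, -0.3184, 0.0375]
orientation: [0.517, 0.856, -0.001, -0.001]
contact_force: [-1.3, -1.4, 1.1]
gripper_width: 0.0331
t 23.9 pos [ 0.5944 -0.3184  0.0375] head 117.7 tilt 0.18 q6 -57 F [-1.3 -1.4  1.1] w 0.0331
SHIFT cm [ 0.13 -0.05  0.55] yaw -0.001
clock: 24.53
tool_pos: [0.5943, -0.3186, 0.0321]
orientation: [0.517, 0.856, -0.001, -0.001]
contact_force: [-3.5, 0.4, 3.6]
gripper_width: 0.0333
t 24.5 pos [ 0.5943 -0.3186  0.0321] head 117.7 tilt 0.17 q6 -57 F [-3.5  0.4  3.6] w 0.0333
SHIFT cm [ 0.14 -0.03  0.01] yaw -0.001
```

View pics/w17.png

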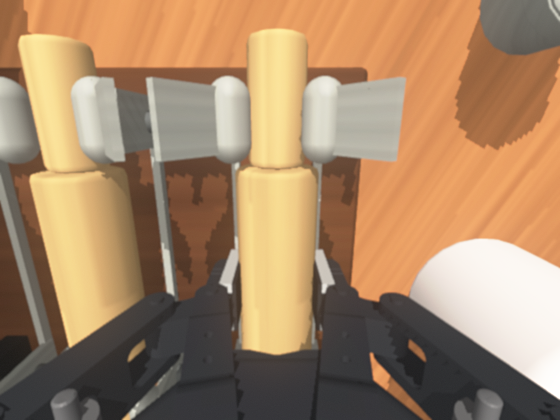

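```bash
python3 -m crank '[{"xyz":[0,0,0.1],"yaw":0},{"xyz":[0,0,0.2],"yaw":0},{"xyz":[0,0,0.3],"yaw":0},{"xyz":[0,0,0.4],"yaw":0},{"xyz":[0,0,0.4],"yaw":0},{"xyz":[0,0,0.4],"yaw":0},{"xyz":[0,0,0.4],"yaw":0},{"xyz":[0,0,0.4],"yaw":0}]';python3 -m crank '[{"xyz":[0,0,0],"yaw":0},{"xyz":[0,0,0],"yaw":0},{"xyz":[0,0,0],"yaw":0},{"xyz":[0,0,0],"yaw":0},{"xyz":[0,0,-2],"yaw":0},{"xyz":[0,0,-6],"yaw":0},{"xyz":[0,0,-10],"yaw":0},{"xyz":[0,0,-14],"yaw":0}]' 0.65 40;python3 -c "
from h import *
snap('wrist','w18.png');snap('top','t18.png');plan(.53,-.01,.18,35)"
```

```text
clock: 25.25
tool_pos: [0.5944, -0.3186, 0.032]
orientation: [0.517, 0.856, -0.001, -0.0]
contact_force: [-7.1, 2.9, 19.8]
gripper_width: 0.0328
clock: 25.92
tool_pos: [0.5944, -0.3181, 0.1723]
orientation: [0.517, 0.856, -0.001, -0.001]
contact_force: [1.5, -0.9, -0.2]
gripper_width: 0.0556
t 26.0 pos [ 0.5985 -0.3204  0.1797] head 117.7 tilt 0.83 q6 -57 F [-0.1  0.   0.1] w 0.0556
SHIFT cm [30.66  8.38 -0.37] yaw 1.444
```

View pics/w18.png

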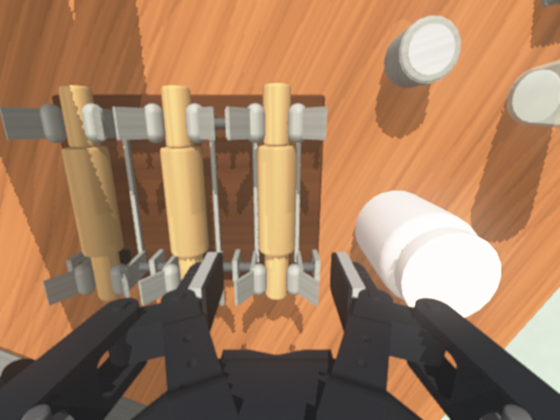

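View pics/t18.png

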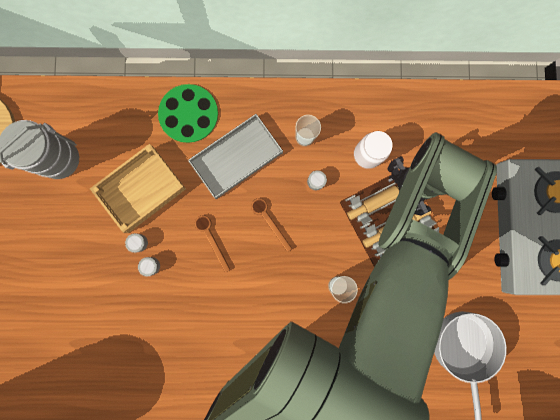

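All three pins lie home in the rack and nothing else has moved. Spoons next: bowls at top-view (259,206) and (203,223).

```bash
python3 -m crank '[{"xyz":[30.6,8.4,0],"yaw":1.444},{"xyz":[30.6,8.4,0],"yaw":1.444},{"xyz":[30.6,8.4,0],"yaw":1.444},{"xyz":[30.6,8.4,0],"yaw":1.444},{"xyz":[30.6,8.4,0],"yaw":1.444},{"xyz":[30.6,8.4,0],"yaw":1.444},{"xyz":[30.6,8.4,0],"yaw":1.444},{"xyz":[30.6,8.4,0],"yaw":1.444}]' 1;python3 -c "
from h import *
plan(.521,-.021,.15,35)"
```

```text
clock: 26.68
tool_pos: [0.5294, -0.0078, 0.1755]
orientation: [0.859, 0.511, 0.002, 0.003]
contact_force: [-0.5, 0.8, -0.3]
gripper_width: 0.0853
t 26.7 pos [ 0.5294 -0.0078  0.1755] head 61.5 tilt 0.48 q6 27 F [-0.5  0.8 -0.3] w 0.0853
SHIFT cm [-1.56 -0.13  2.55] yaw 0.462
```

```bash
python3 -m crank '[{"xyz":[-1.6,-0.1,2.5],"yaw":0.462},{"xyz":[-1.6,-0.1,2.5],"yaw":0.462},{"xyz":[-1.6,-0.1,2.5],"yaw":0.462},{"xyz":[-1.6,-0.1,2.5],"yaw":0.462},{"xyz":[-1.6,-0.1,2.5],"yaw":0.462},{"xyz":[-1.6,-0.1,2.5],"yaw":0.462},{"xyz":[-1.6,-0.1,2.5],"yaw":0.462},{"xyz":[-1.6,-0.1,2.5],"yaw":0.462}]' 0.75;python3 -c "
from h import *
c=snap('wrist','w19.png'); plan(.521,-.021,.003,35)"
```

```text
clock: 27.35
tool_pos: [0.5212, -0.0216, 0.1502]
orientation: [0.953, 0.301, 0.003, 0.003]
contact_force: [0.9, -0.8, -0.7]
gripper_width: 0.064
t 27.4 pos [ 0.5212 -0.0216  0.1503] head 35.1 tilt 0.47 q6 51 F [ 0.5 -0.7 -0.8] w 0.064
SHIFT cm [-0.05 -0.16 14.73] yaw 0.001
```

View pics/w19.png

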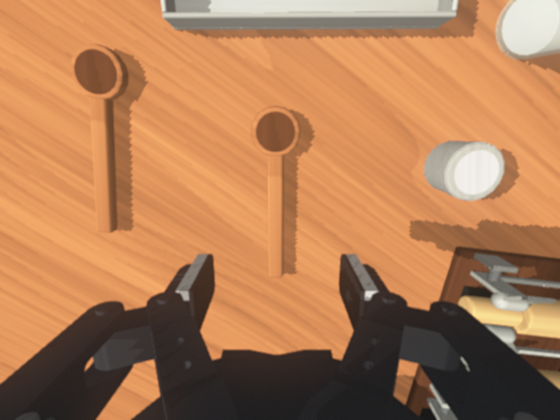

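Spoon: bowl (275,131), tail end (275,276); aligned with the tool.

```bash
cat >> h.py <<'E'
def spoon(c,b,t,z=.014):
    B,T=ray(c,[b,t],z); v=B-T; L=np.linalg.norm(v); u=v/L; print('bowl',B.round(4),'L bowl-tail',L.round(4),'(149) ang',np.degrees(np.arctan2(v[1],v[0])).round(1),'origin',(B-.064*u).round(4))
E
python3 - <<'E'
from h import *
c=dict(np.load('pics/w19.npz')); spoon(c,(275,131),(275.5,276))
spoon(c,(99,72),(107,231))
E
```

```text
bowl [0.5743 0.0173 0.014 ] L bowl-tail 0.1471 (149) ang 35.2 origin [ 0.5221 -0.0197  0.014 ]
bowl [0.5273 0.1697 0.014 ] L bowl-tail 0.1465 (149) ang 28.7 origin [0.4712 0.1389 0.014 ]
```

```bash
python3 -m crank '[{"xyz":[0.1,-0.1,4],"yaw":0},{"xyz":[0.1,-0.1,8],"yaw":0},{"xyz":[0.1,-0.1,12],"yaw":0},{"xyz":[0.1,-0.1,14],"yaw":0},{"xyz":[0.1,-0.1,14.7],"yaw":0},{"xyz":[0.1,-0.1,14.7],"yaw":0},{"xyz":[0.1,-0.1,14.7],"yaw":0},{"xyz":[0.1,-0.1,14.7],"yaw":0}]' 0.6 && python3 -m crank '[{"xyz":[0,0,0],"yaw":0},{"xyz":[0,0,0],"yaw":0},{"xyz":[0,0,0],"yaw":0},{"xyz":[0,0,0],"yaw":0},{"xyz":[0,0,0],"yaw":0},{"xyz":[0,0,0],"yaw":0},{"xyz":[0,0,0],"yaw":0},{"xyz":[0,0,0],"yaw":0}]' 0 40;  python3 -m crank '[{"xyz":[0,0,-1],"yaw":0},{"xyz":[0,0,-3],"yaw":0},{"xyz":[0,0,-7],"yaw":0},{"xyz":[0,0,-11],"yaw":0},{"xyz":[0,0,-15],"yaw":0},{"xyz":[0,0,-17],"yaw":0},{"xyz":[0,0,-17],"yaw":0},{"xyz":[0,0,-17],"yaw":0}]'; python3 -c "
from h import *
c=snap('wrist','w20.png');plan(.71,.077,.18,124)"
```

```text
clock: 28.07
tool_pos: [0.5241, -0.0208, 0.005]
orientation: [0.953, 0.301, 0.005, 0.003]
contact_force: [0.6, -0.2, -0.3]
gripper_width: 0.0515
clock: 28.73
tool_pos: [0.525, -0.0208, 0.0064]
orientation: [0.953, 0.301, 0.006, 0.004]
contact_force: [-1.0, 0.4, 5.9]
gripper_width: 0.0149
clock: 29.4
tool_pos: [0.523, -0.0202, 0.1783]
orientation: [0.953, 0.301, 0.008, 0.004]
contact_force: [0.5, 0.1, -0.7]
gripper_width: 0.0149
t 29.4 pos [ 0.522  -0.0201  0.1766] head 35.1 tilt 0.82 q6 52 F [-1.2 -0.2 -1.3] w 0.0145
SHIFT cm [20.97  2.86 -0.12] yaw -1.552
```

View pics/w20.png

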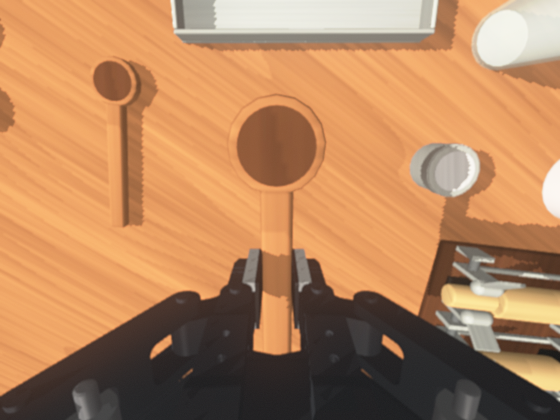

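```bash
python3 -m crank '[{"xyz":[22,3,-1],"yaw":-1.552},{"xyz":[22,3,-1],"yaw":-1.552},{"xyz":[22,3,-1],"yaw":-1.552},{"xyz":[22,3,-1],"yaw":-1.552},{"xyz":[22,3,-1],"yaw":-1.552},{"xyz":[22,3,-1],"yaw":-1.552},{"xyz":[22,3,-1],"yaw":-1.552},{"xyz":[22,3,-1],"yaw":-1.552}]';python3 -c "
from h import *
plan(.731,.091,.18,124)"
```

```text
clock: 30.12
tool_pos: [0.7188, 0.0826, 0.1848]
orientation: [0.69, 0.724, 0.001, 0.004]
contact_force: [-0.5, 0.4, 0.1]
gripper_width: 0.0146
t 30.1 pos [0.7188 0.0826 0.1848] head 92.8 tilt 0.51 q6 3 F [-0.5  0.4  0.1] w 0.0146
SHIFT cm [0.78 1.25 0.49] yaw -0.544
```

```bash
python3 -m crank '[{"xyz":[0.8,1.2,0.5],"yaw":-0.544},{"xyz":[0.8,1.2,0.5],"yaw":-0.544},{"xyz":[0.8,1.2,0.5],"yaw":-0.544},{"xyz":[0.8,1.2,0.5],"yaw":-0.544},{"xyz":[0.8,1.2,0.5],"yaw":-0.544},{"xyz":[0.8,1.2,0.5],"yaw":-0.544},{"xyz":[0.8,1.2,0.5],"yaw":-0.544},{"xyz":[0.8,1.2,0.5],"yaw":-0.544}]';python3 -c "
from h import *
snap('wrist','w21.png');plan(.731,.091,.012,124)"
```

```text
clock: 30.78
tool_pos: [0.7299, 0.0911, 0.1784]
orientation: [0.47, 0.883, -0.001, 0.003]
contact_force: [0.6, 1.0, 0.4]
gripper_width: 0.0147
t 30.8 pos [0.7301 0.0911 0.1789] head 123.9 tilt 0.43 q6 -28 F [ 0.6 -0.1 -0.4] w 0.0148
SHIFT cm [ 0.06  0.02 16.69] yaw -0.001
```

View pics/w21.png

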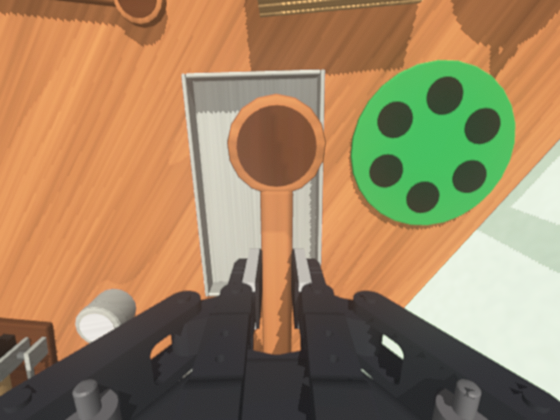

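The tray's rim corners show at (185,75), (323,71), with the left wall's lower end near (208,293) and the right wall passing (320,255). I'll convert these.

```bash
python3 - <<'E'
from h import *
c=dict(np.load('pics/w21.npz'));P=ray(c,[(185,75),(323,71),(208,293),(320,255)],.03);print(P.round(4))
print(np.linalg.norm(P[0]-P[1]),np.linalg.norm(P[0]-P[2])); 
a=P[0]-P[2];print(np.degrees(np.arctan2(a[1],a[0])));a=P[1]-P[3];print(np.degrees(np.arctan2(a[1],a[0])))
u=(P[0]-P[2])/np.linalg.norm(P[0]-P[2]); M=(P[0]+P[1])/2-u*.115; print('centre',M)
s=monitor.read_state();R=Ro.from_quat(s['orientation']).as_matrix();print('tcp->centre in tool cm',R.T@(M-s['tool_pos'])*100)
E
```

```text
[[ 0.5982  0.1396  0.03  ]
 [ 0.6994  0.2117  0.03  ]
 [ 0.7279 -0.0432  0.03  ]
 [ 0.8046  0.0643  0.03  ]]
0.12430884185984177 0.22414023967475757
125.3700130453534
125.49308523101098
centre [0.71538058 0.08183938 0.03      ]
tcp->centre in tool cm [ 0.15570829 -1.77920185 14.88222524]
```

```bash
python3 -m crank '[{"xyz":[0.1,0.7,4],"yaw":-0.026},{"xyz":[0.1,0.7,8],"yaw":-0.026},{"xyz":[0.1,0.7,12],"yaw":-0.026},{"xyz":[0.1,0.7,15],"yaw":-0.026},{"xyz":[0.1,0.7,16.2],"yaw":-0.026},{"xyz":[0.1,0.7,16.7],"yaw":-0.026},{"xyz":[0.1,0.7,16.7],"yaw":-0.026},{"xyz":[0.1,0.7,16.7],"yaw":-0.026}]';python3 -c "
from h import *
plan(.731,.091,.012,124)";python3 -m crank '[{"xyz":[0,0,0],"yaw":0},{"xyz":[0,0,0],"yaw":0},{"xyz":[0,0,0],"yaw":0},{"xyz":[0,0,0],"yaw":0},{"xyz":[0,0,-2],"yaw":0},{"xyz":[0,0,-6],"yaw":0},{"xyz":[0,0,-10],"yaw":0},{"xyz":[0,0,-14],"yaw":0}]' 0.35;python3 -c "
from h import *
snap('wrist','w22.png');plan(.4712,.1389,.15,28.7)"
```

```text
clock: 31.5
tool_pos: [0.7373, 0.0952, 0.013]
orientation: [0.459, 0.889, 0.0, 0.005]
contact_force: [0.6, -0.4, 0.3]
gripper_width: 0.0146
t 31.5 pos [0.7373 0.0952 0.013 ] head 125.4 tilt 0.53 q6 -29 F [ 0.6 -0.4  0.3] w 0.0146
SHIFT cm [ 0.02 -0.75  0.1 ] yaw 0.024
clock: 32.17
tool_pos: [0.7357, 0.0957, 0.1543]
orientation: [0.459, 0.889, -0.0, 0.004]
contact_force: [1.5, 0.5, -0.8]
gripper_width: 0.0299
t 32.2 pos [0.7402 0.0963 0.1653] head 125.4 tilt 1.42 q6 -29 F [ 2.7 -0.4  5.9] w 0.0297
SHIFT cm [ 19.07 -19.49   0.86] yaw 1.687
```

View pics/w22.png

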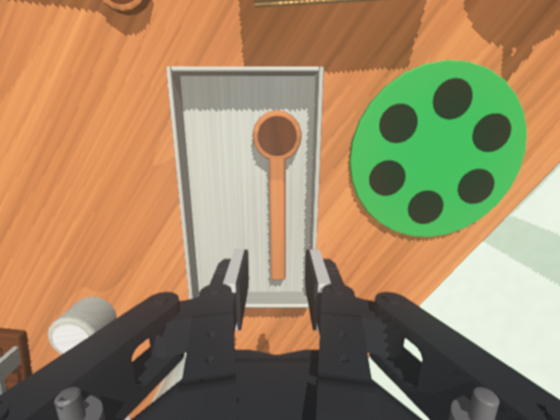

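The first spoon lies flat in the tray. Going for the second.

```bash
python3 -m crank '[{"xyz":[19,-19.5,0],"yaw":1.687},{"xyz":[19,-19.5,0],"yaw":1.687},{"xyz":[19,-19.5,0],"yaw":1.687},{"xyz":[19,-19.5,0],"yaw":1.687},{"xyz":[19,-19.5,0],"yaw":1.687},{"xyz":[19,-19.5,0],"yaw":1.687},{"xyz":[19,-19.5,0],"yaw":1.687},{"xyz":[19,-19.5,0],"yaw":1.687}]' 0.7;python3 -c "
from h import *
plan(.4712,.1389,.15,28.7)"
```

```text
clock: 32.88
tool_pos: [0.4664, 0.1384, 0.1588]
orientation: [0.83, 0.558, 0.006, 0.004]
contact_force: [0.1, -0.0, 0.1]
gripper_width: 0.0598
t 32.9 pos [0.4664 0.1384 0.1588] head 67.8 tilt 0.87 q6 38 F [ 0.1 -0.   0.1] w 0.0598
SHIFT cm [0.22 0.42 0.89] yaw 0.683
```

```bash
python3 -m crank '[{"xyz":[0.2,0.4,0.5],"yaw":0.683},{"xyz":[0.2,0.4,0.5],"yaw":0.683},{"xyz":[0.2,0.4,0.5],"yaw":0.683},{"xyz":[0.2,0.4,0.5],"yaw":0.683},{"xyz":[0.2,0.4,0.5],"yaw":0.683},{"xyz":[0.2,0.4,0.5],"yaw":0.683},{"xyz":[0.2,0.4,0.5],"yaw":0.683},{"xyz":[0.2,0.4,0.5],"yaw":0.683}]' 0.7;python3 -c "
from h import *
c=snap('wrist','w23.png')"
```

```text
clock: 33.55
tool_pos: [0.4709, 0.1388, 0.154]
orientation: [0.969, 0.249, 0.008, 0.002]
contact_force: [-0.2, 0.4, -0.3]
gripper_width: 0.0597
```

View pics/w23.png

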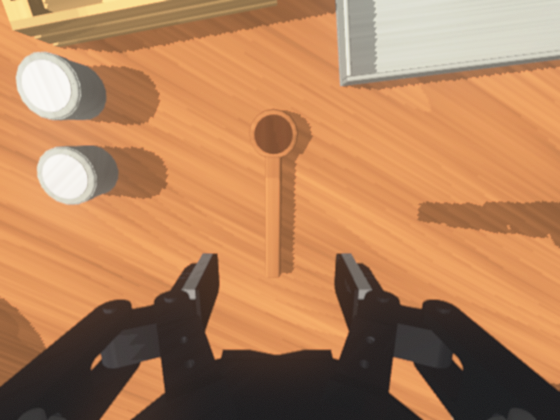

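```bash
python3 - <<'E'
from h import *
c=dict(np.load('pics/w23.npz')); spoon(c,(274,133),(272,276))
B,T=ray(c,[(274,133),(272,276)],.014);o=B-.064*(B-T)/np.linalg.norm(B-T); plan(o[0],o[1],.004,28.9)
E
```

```text
bowl [0.5271 0.172  0.014 ] L bowl-tail 0.1469 (149) ang 27.8 origin [0.4705 0.1421 0.014 ]
t 33.6 pos [0.4709 0.1388 0.154 ] head 28.8 tilt 0.89 q6 77 F [ 0.7 -0.  -0.4] w 0.0598
SHIFT cm [-0.08 -0.42 15.  ] yaw -0.002
```

```bash
python3 -m crank '[{"xyz":[-0.1,-0.4,4],"yaw":0.015},{"xyz":[-0.1,-0.4,8],"yaw":0.015},{"xyz":[-0.1,-0.4,12],"yaw":0.015},{"xyz":[-0.1,-0.4,14],"yaw":0.015},{"xyz":[-0.1,-0.4,15],"yaw":0.015},{"xyz":[-0.1,-0.4,15],"yaw":0.015},{"xyz":[-0.1,-0.4,15],"yaw":0.015},{"xyz":[-0.1,-0.4,15],"yaw":0.015}]' 0.6 && python3 -m crank '[{"xyz":[0,0,0],"yaw":0},{"xyz":[0,0,0],"yaw":0},{"xyz":[0,0,0],"yaw":0},{"xyz":[0,0,0],"yaw":0},{"xyz":[0,0,0],"yaw":0},{"xyz":[0,0,0],"yaw":0},{"xyz":[0,0,0],"yaw":0},{"xyz":[0,0,0],"yaw":0}]' 0 40;  python3 -m crank '[{"xyz":[0,0,-1],"yaw":0},{"xyz":[0,0,-3],"yaw":0},{"xyz":[0,0,-7],"yaw":0},{"xyz":[0,0,-11],"yaw":0},{"xyz":[0,0,-15],"yaw":0},{"xyz":[0,0,-17],"yaw":0},{"xyz":[0,0,-17],"yaw":0},{"xyz":[0,0,-17],"yaw":0}]'; python3 -c "
from h import *
c=snap('wrist','w24.png');plan(.695,.067,.18,125.4)"
```

```text
clock: 34.27
tool_pos: [0.4719, 0.1423, 0.0055]
orientation: [0.97, 0.241, 0.009, 0.002]
contact_force: [0.3, 0.6, 0.8]
gripper_width: 0.0512
clock: 34.93
tool_pos: [0.4728, 0.1426, 0.0068]
orientation: [0.97, 0.242, 0.011, 0.001]
contact_force: [0.9, -0.1, 6.7]
gripper_width: 0.0144
clock: 35.6
tool_pos: [0.4694, 0.1422, 0.1781]
orientation: [0.97, 0.242, 0.012, 0.001]
contact_force: [-1.1, -0.3, -1.2]
gripper_width: 0.0148
t 35.6 pos [0.4685 0.142  0.1766] head 28.0 tilt 1.21 q6 78 F [ 0.2  0.5 -1.4] w 0.0144
SHIFT cm [16.49 17.25  0.12] yaw -1.7
```

View pics/w24.png

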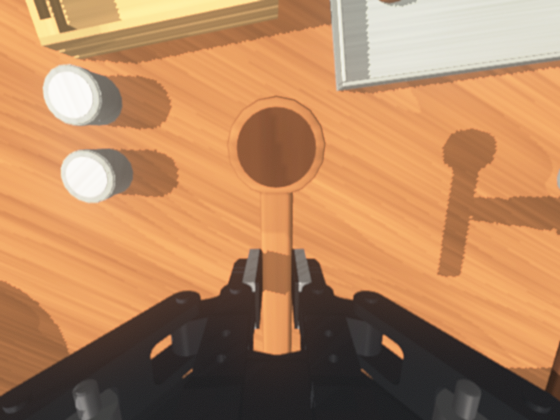

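```bash
python3 -m crank '[{"xyz":[16.5,17.2,0],"yaw":-1.7},{"xyz":[16.5,17.2,0],"yaw":-1.7},{"xyz":[16.5,17.2,0],"yaw":-1.7},{"xyz":[16.5,17.2,0],"yaw":-1.7},{"xyz":[16.5,17.2,0],"yaw":-1.7},{"xyz":[16.5,17.2,0],"yaw":-1.7},{"xyz":[16.5,17.2,0],"yaw":-1.7},{"xyz":[16.5,17.2,0],"yaw":-1.7}]';python3 -c "
from h import *
plan(.695,.067,.18,125.4)"
```

```text
clock: 36.32
tool_pos: [0.6952, 0.0663, 0.1768]
orientation: [0.734, 0.679, 0.006, 0.005]
contact_force: [-0.6, 0.6, -0.6]
gripper_width: 0.0148
t 36.3 pos [0.6952 0.0663 0.1768] head 85.5 tilt 0.88 q6 9 F [-0.6  0.6 -0.6] w 0.0148
SHIFT cm [ 0.07 -0.02 -0.32] yaw -0.696
```

```bash
python3 -m crank '[{"xyz":[0.1,0,0],"yaw":-0.696},{"xyz":[0.1,0,0],"yaw":-0.696},{"xyz":[0.1,0,0],"yaw":-0.696},{"xyz":[0.1,0,0],"yaw":-0.696},{"xyz":[0.1,0,0],"yaw":-0.696},{"xyz":[0.1,0,0],"yaw":-0.696},{"xyz":[0.1,0,0],"yaw":-0.696},{"xyz":[0.1,0,0],"yaw":-0.696}]';python3 -c "
from h import *
snap('wrist','w25.png');plan(.695,.067,.013,125.4)"
```

```text
clock: 36.98
tool_pos: [0.6944, 0.0672, 0.1744]
orientation: [0.46, 0.888, 0.003, 0.005]
contact_force: [0.4, 0.1, -0.8]
gripper_width: 0.0146
t 37.0 pos [0.6946 0.0672 0.1749] head 125.3 tilt 0.7 q6 -31 F [-0.6 -0.4 -1.2] w 0.0147
SHIFT cm [ 0.05 -0.15 16.19] yaw -0.002
```

View pics/w25.png

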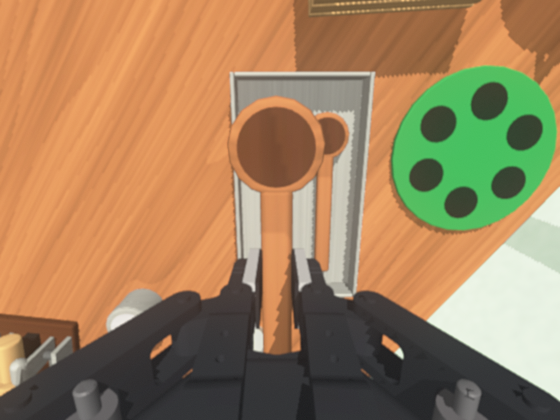

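```bash
python3 - <<'E'
from h import *
c=dict(np.load('pics/w25.npz'));s=monitor.read_state();R=Ro.from_quat(s['orientation']).as_matrix()
P=ray(c,[(330,134),(323,270)],.018);print(((P-s['tool_pos'])@R*100).round(2))
P=ray(c,[(232,74),(373,73),(240,240),(358,240)],.03);print(((P-s['tool_pos'])@R*100).round(2))
E
```

```text
[[ 6.31  5.21 15.71]
 [-8.51  5.19 15.8 ]]
[[11.51 -3.99 14.38]
 [11.61  8.56 14.52]
 [-4.35 -3.84 14.48]
 [-4.4   8.5  14.61]]
```

The gap to the first spoon is 53 mm centre to centre, and the wall is 35 mm away, so it fits. Lowering.

```bash
python3 -m crank '[{"xyz":[0,-0.1,4],"yaw":0},{"xyz":[0,-0.1,8],"yaw":0},{"xyz":[0,-0.1,12],"yaw":0},{"xyz":[0,-0.1,14.5],"yaw":0},{"xyz":[0,-0.1,15.7],"yaw":0},{"xyz":[0,-0.1,16.2],"yaw":0},{"xyz":[0,-0.1,16.2],"yaw":0},{"xyz":[0,-0.1,16.2],"yaw":0}]';python3 -m crank '[{"xyz":[0,0,0],"yaw":0},{"xyz":[0,0,0],"yaw":0},{"xyz":[0,0,0],"yaw":0},{"xyz":[0,0,0],"yaw":0},{"xyz":[0,0,-2],"yaw":0},{"xyz":[0,0,-6],"yaw":0},{"xyz":[0,0,-10],"yaw":0},{"xyz":[0,0,-14],"yaw":0}]' 0.3;python3 -c "
from h import *
snap('wrist','w26.png');snap('top','t26.png');plan(.643,-.142,.2,35)"
```

```text
clock: 37.7
tool_pos: [0.6969, 0.067, 0.0141]
orientation: [0.46, 0.888, 0.004, 0.006]
contact_force: [0.2, 0.7, -0.1]
gripper_width: 0.0144
clock: 38.37
tool_pos: [0.6944, 0.0667, 0.1555]
orientation: [0.46, 0.888, 0.004, 0.006]
contact_force: [0.3, 0.1, -0.3]
gripper_width: 0.0258
t 38.5 pos [0.6991 0.0671 0.1633] head 125.2 tilt 1.79 q6 -31 F [-0.4 -0.1  1.3] w 0.0255
SHIFT cm [-13.9  -16.55  -3.91] yaw 1.575
```

View pics/w26.png

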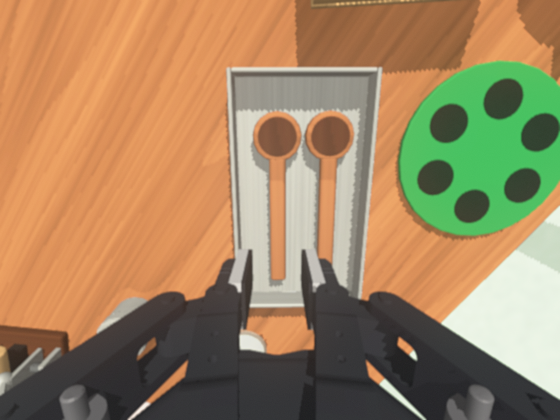

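View pics/t26.png

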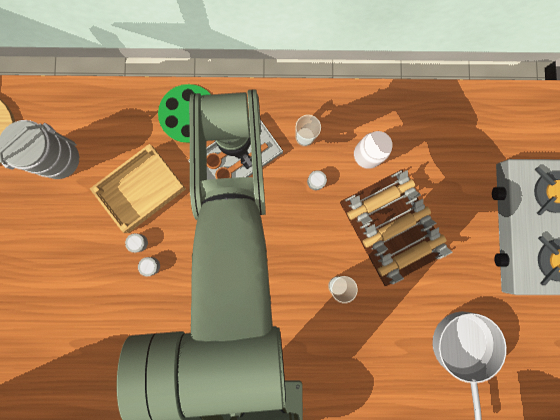

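Both spoons lie flat in the tray and the pins are still in the rack (top view (380,205), (400,230), (420,257)). Tins next; nearest is (317,180).

```bash
python3 -c "
from h import *
c=dict(np.load('pics/t26.npz')); print(ray(c,[(317,179.5),(136,242.5),(148,267)],.042).round(3))
plan(.643,-.142,.17,130)"
```

```text
[[ 0.645 -0.142  0.042]
 [ 0.472  0.343  0.042]
 [ 0.408  0.31   0.042]]
t 38.5 pos [0.6991 0.0671 0.1633] head 125.2 tilt 1.79 q6 -31 F [-0.4 -0.1  1.3] w 0.0255
SHIFT cm [-13.85 -16.63  -0.91] yaw -0.083
```

```bash
python3 -m crank '[{"xyz":[-13.9,-16.6,-1],"yaw":-0.083},{"xyz":[-13.9,-16.6,-1],"yaw":-0.083},{"xyz":[-13.9,-16.6,-1],"yaw":-0.083},{"xyz":[-13.9,-16.6,-1],"yaw":-0.083},{"xyz":[-13.9,-16.6,-1],"yaw":-0.083},{"xyz":[-13.9,-16.6,-1],"yaw":-0.083},{"xyz":[-13.9,-16.6,-1],"yaw":-0.083},{"xyz":[-13.9,-16.6,-1],"yaw":-0.083}]' 1;python3 -c "
from h import *
snap('wrist','w27.png');plan(.645,-.142,.008,130)"
```

```text
clock: 39.13
tool_pos: [0.6435, -0.1422, 0.1708]
orientation: [0.423, 0.906, 0.008, 0.013]
contact_force: [-0.6, 0.5, -0.5]
gripper_width: 0.0853
t 39.2 pos [ 0.6437 -0.1412  0.1706] head 130.0 tilt 1.79 q6 -54 F [ 0.1 -0.9  0.2] w 0.0854
SHIFT cm [ 0.13 -0.37 16.26] yaw 0.0
```

View pics/w27.png

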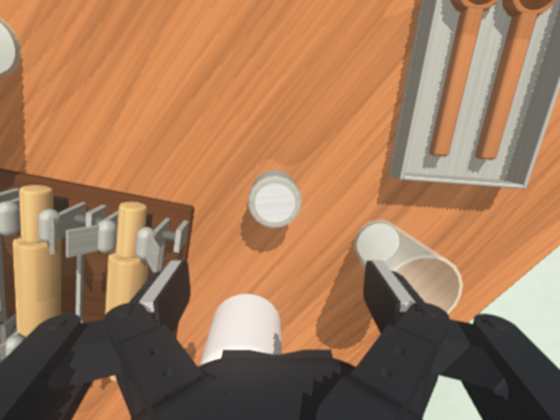

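```bash
python3 - <<'E'
from h import *
c=dict(np.load('pics/w27.npz')); P=ray(c,[(275,202)],.042)[0]; print(P); print('jar top',ray(c,[(245,300)],.12)); plan(P[0],P[1],.008,130)
E
```

```text
[ 0.64546792 -0.14159899  0.042     ]
jar top [[ 0.66162806 -0.1987593   0.12      ]]
t 39.2 pos [ 0.6437 -0.1412  0.1706] head 130.0 tilt 1.79 q6 -54 F [ 0.1 -0.9  0.2] w 0.0854
SHIFT cm [ 0.13 -0.31 16.26] yaw 0.0
```

```bash
python3 - <<'E'
from h import *
c=dict(np.load('pics/w27.npz')); t=dict(np.load('pics/t26.npz'))
print(ray(c,[(245,296),(210,330),(282,330)],0).round(3))
print(ray(t,[(377,146)],.12),ray(t,[(355,154),(368,165)],0).round(3))
E
```

```text
[[ 0.702 -0.264  0.   ]
 [ 0.698 -0.33   0.   ]
 [ 0.769 -0.274  0.   ]]
[[ 0.72070004 -0.28838783  0.12      ]] [[ 0.725 -0.255  0.   ]
 [ 0.693 -0.292  0.   ]]
```

The jar is about 0.17 m from the tin, well clear. Grasping the tin.

```bash
python3 -m crank '[{"xyz":[0.1,-0.3,4],"yaw":0},{"xyz":[0.1,-0.3,8],"yaw":0},{"xyz":[0.1,-0.3,12],"yaw":0},{"xyz":[0.1,-0.3,15],"yaw":0},{"xyz":[0.1,-0.3,16.2],"yaw":0},{"xyz":[0.1,-0.3,16.2],"yaw":0},{"xyz":[0.1,-0.3,16.2],"yaw":0},{"xyz":[0.1,-0.3,16.2],"yaw":0}]' 1 && python3 -m crank '[{"xyz":[0,0,0],"yaw":0},{"xyz":[0,0,0],"yaw":0},{"xyz":[0,0,0],"yaw":0},{"xyz":[0,0,0],"yaw":0},{"xyz":[0,0,0],"yaw":0},{"xyz":[0,0,0],"yaw":0},{"xyz":[0,0,0],"yaw":0},{"xyz":[0,0,0],"yaw":0}]' 0 50;  python3 -m crank '[{"xyz":[0,0,-1],"yaw":0},{"xyz":[0,0,-3],"yaw":0},{"xyz":[0,0,-7],"yaw":0},{"xyz":[0,0,-11],"yaw":0},{"xyz":[0,0,-15],"yaw":0},{"xyz":[0,0,-18],"yaw":0},{"xyz":[0,0,-18],"yaw":0},{"xyz":[0,0,-18],"yaw":0}]'; python3 -m crank '[{"xyz":[0,0,0],"yaw":0},{"xyz":[0,0,0],"yaw":0},{"xyz":[0,0,0],"yaw":0},{"xyz":[0,0,0],"yaw":0},{"xyz":[0,0,0],"yaw":0},{"xyz":[0,0,0],"yaw":0},{"xyz":[0,0,0],"yaw":0},{"xyz":[0,0,0],"yaw":0}]' ;python3 -c "
from h import *
c=snap('wrist','w28.png');plan(.622,.343,.2,130.6)"
```

```text
clock: 39.85
tool_pos: [0.6477, -0.1415, 0.0109]
orientation: [0.422, 0.906, 0.009, 0.015]
contact_force: [-0.2, -0.1, 0.2]
gripper_width: 0.0851
clock: 40.52
tool_pos: [0.6486, -0.1419, 0.0132]
orientation: [0.422, 0.906, 0.009, 0.017]
contact_force: [-1.7, 0.5, 6.0]
gripper_width: 0.0486
clock: 41.18
tool_pos: [0.6425, -0.1425, 0.1962]
orientation: [0.422, 0.906, 0.01, 0.02]
contact_force: [-0.0, -0.2, -2.3]
gripper_width: 0.0488
clock: 41.85
tool_pos: [0.6424, -0.1425, 0.196]
orientation: [0.422, 0.906, 0.01, 0.019]
contact_force: [0.4, 1.2, -1.8]
gripper_width: 0.0488
t 41.9 pos [ 0.6425 -0.1426  0.1961] head 130.0 tilt 2.49 q6 -54 F [ 0.4 -0.9 -1. ] w 0.049
SHIFT cm [38.47 29.69 -0.43] yaw -0.01
```

View pics/w28.png

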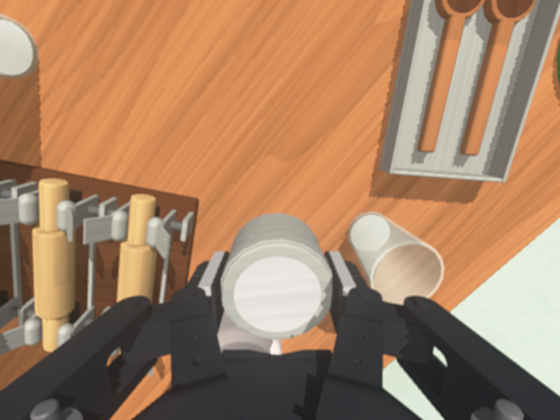

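```bash
python3 -m crank '[{"xyz":[38.5,29.7,0],"yaw":0},{"xyz":[38.5,29.7,0],"yaw":0},{"xyz":[38.5,29.7,0],"yaw":0},{"xyz":[38.5,29.7,0],"yaw":0},{"xyz":[38.5,29.7,0],"yaw":0},{"xyz":[38.5,29.7,0],"yaw":0},{"xyz":[38.5,29.7,0],"yaw":0},{"xyz":[38.5,29.7,0],"yaw":0}]'; python3 -c "
from h import *
plan(.622,.343,.2,130.6)"
```

```text
clock: 42.57
tool_pos: [0.6281, 0.1925, 0.1961]
orientation: [0.422, 0.906, 0.01, 0.02]
contact_force: [-0.0, 0.4, -1.3]
gripper_width: 0.0486
t 42.6 pos [0.6281 0.1925 0.1961] head 130.0 tilt 2.51 q6 -23 F [-0.   0.4 -1.3] w 0.0486
SHIFT cm [11.9   9.23 -0.4 ] yaw -0.01
```

```bash
python3 -m crank '[{"xyz":[11.9,9.2,0],"yaw":0},{"xyz":[11.9,9.2,0],"yaw":0},{"xyz":[11.9,9.2,0],"yaw":0},{"xyz":[11.9,9.2,0],"yaw":0},{"xyz":[11.9,9.2,0],"yaw":0},{"xyz":[11.9,9.2,0],"yaw":0},{"xyz":[11.9,9.2,0],"yaw":0},{"xyz":[11.9,9.2,0],"yaw":0}]'; python3 -c "
from h import *
snap('wrist','w29.png');plan(.622,.343,.2,130.6)"
```

```text
clock: 43.23
tool_pos: [0.6221, 0.3413, 0.196]
orientation: [0.423, 0.906, 0.009, 0.02]
contact_force: [0.1, -0.2, -1.6]
gripper_width: 0.0484
t 43.3 pos [0.6223 0.3412 0.1961] head 129.9 tilt 2.51 q6 -11 F [ 0.3  0.1 -0.5] w 0.0488
SHIFT cm [ 0.14  0.11 -0.39] yaw -0.012
```

View pics/w29.png

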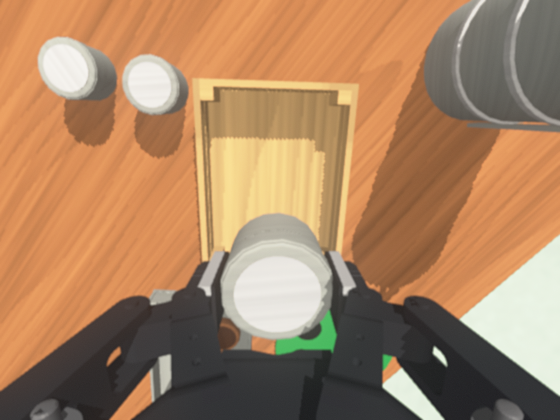

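The crate's outer rim corners are at (193,80) and (358,86), with its walls passing (203,262) and (345,250).

```bash
python3 - <<'E'
from h import *
c=dict(np.load('pics/w29.npz')); P=ray(c,[(193,80),(358,86),(203,262),(345,250)],.048);print(P.round(4),np.linalg.norm(P[0]-P[1]))
a=P[0]-P[2];a1=np.degrees(np.arctan2(a[1],a[0]));b=P[1]-P[3];b1=np.degrees(np.arctan2(b[1],b[0]));e=P[1]-P[0];e1=np.degrees(np.arctan2(e[1],e[0]))+90;print(a1,b1,e1)
h=np.radians(np.mean([a1,b1,e1]));u=np.array([np.cos(h),np.sin(h)]);M=((P[0]+P[1])/2)[:2]-.1*u;print('centre',M,np.degrees(h))
for k in (.06,0,-.06): print(k,M+k*u)
T=M+.058*u; plan(T[0],T[1],.022,np.degrees(h))
E
```

```text
[[0.5008 0.3778 0.048 ]
 [0.6176 0.47   0.048 ]
 [0.6131 0.2365 0.048 ]
 [0.7231 0.3442 0.048 ]] 0.14871993221335744
128.44439580769676 129.9885242739041 128.27267948086822
centre [0.6220175  0.34607756] 128.901866520823
0.06 [0.5843382  0.39277092]
0 [0.6220175  0.34607756]
-0.06 [0.65969681 0.2993842 ]
t 43.3 pos [0.6223 0.3412 0.1961] head 129.9 tilt 2.51 q6 -11 F [ 0.3  0.1 -0.5] w 0.0488
SHIFT cm [ 6.67 -0.18 17.24] yaw 0.018
```

```bash
python3 -m crank '[{"xyz":[6.5,-0.2,1],"yaw":0.018},{"xyz":[6.5,-0.2,3],"yaw":0.018},{"xyz":[6.6,-0.2,6],"yaw":0.018},{"xyz":[6.6,-0.2,10],"yaw":0.018},{"xyz":[6.7,-0.2,13.5],"yaw":0.018},{"xyz":[6.7,-0.2,16],"yaw":0.018},{"xyz":[6.7,-0.2,17.2],"yaw":0.018},{"xyz":[6.7,-0.2,17.2],"yaw":0.018}]'; python3 -c "
from h import *
plan(.5856,.3912,.021,128.9)"
```

```text
clock: 43.95
tool_pos: [0.5848, 0.3895, 0.0207]
orientation: [0.432, 0.902, 0.008, 0.019]
contact_force: [0.1, 1.2, -1.6]
gripper_width: 0.0489
t 44.0 pos [0.5848 0.3895 0.0207] head 128.8 tilt 2.33 q6 -4 F [ 0.1  1.2 -1.6] w 0.0489
SHIFT cm [ 0.08  0.17 -0.03] yaw -0.001
```

```bash
python3 -m crank '[{"xyz":[0,0,0.1],"yaw":0},{"xyz":[0,0,0.1],"yaw":0},{"xyz":[0,0,0.1],"yaw":0},{"xyz":[0,0,0.1],"yaw":0},{"xyz":[0,0,-3],"yaw":0},{"xyz":[0,0,-7],"yaw":0},{"xyz":[0,0,-11],"yaw":0},{"xyz":[0,0,-14],"yaw":0}]' 0.85;python3 -m crank '[{"xyz":[0,0,-1],"yaw":-0.1},{"xyz":[0,0,-1],"yaw":-0.2},{"xyz":[0,0,-1],"yaw":-0.3},{"xyz":[0,0,-1],"yaw":-0.4},{"xyz":[0,0,-1],"yaw":-0.5},{"xyz":[0,0,-1],"yaw":-0.6},{"xyz":[0,0,-1],"yaw":-0.6},{"xyz":[0,0,-1],"yaw":-0.6}]';python3 -c "
from h import *
snap('wrist','w30.png');snap('top','t30.png');plan(.472,.343,.18,207)"
```

```text
clock: 44.62
tool_pos: [0.5799, 0.3904, 0.1651]
orientation: [0.432, 0.902, 0.01, 0.02]
contact_force: [1.4, 0.5, 0.6]
gripper_width: 0.0725
clock: 45.28
tool_pos: [0.5795, 0.3905, 0.1759]
orientation: [0.147, 0.989, 0.004, 0.023]
contact_force: [1.0, 0.9, -0.3]
gripper_width: 0.0725
t 45.4 pos [0.5795 0.3905 0.1756] head 163.1 tilt 2.61 q6 -39 F [ 1.  -0.1  0.4] w 0.0724
SHIFT cm [ 8.88 -7.66 -0.94] yaw -0.766
```

View pics/w30.png

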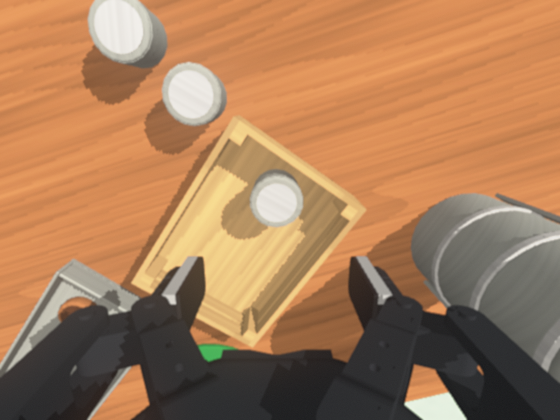

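View pics/t30.png

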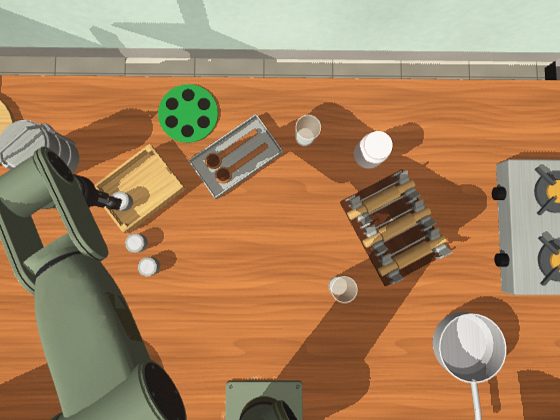

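The first tin stands in the crate ((277,200) in the wrist view). Next, tin A.

```bash
python3 -m crank '[{"xyz":[4,-3.5,0],"yaw":-0.1},{"xyz":[8.9,-7.7,0],"yaw":-0.2},{"xyz":[8.9,-7.7,0],"yaw":-0.35},{"xyz":[8.9,-7.7,0],"yaw":-0.45},{"xyz":[8.9,-7.7,0],"yaw":-0.55},{"xyz":[8.9,-7.7,0],"yaw":-0.67},{"xyz":[8.9,-7.7,0],"yaw":-0.766},{"xyz":[8.9,-7.7,0],"yaw":-0.766}]' 1;python3 -c "
from h import *
snap('wrist','w31.png');plan(.472,.343,.009,207)"
```

```text
clock: 46.05
tool_pos: [0.4721, 0.3427, 0.171]
orientation: [-0.233, 0.972, -0.004, 0.023]
contact_force: [-0.0, 1.0, -0.2]
gripper_width: 0.0855
t 46.1 pos [0.4721 0.3427 0.1708] head -153.2 tilt 2.63 q6 -80 F [ 0.7 -0.3  0.2] w 0.0854
SHIFT cm [ 0.67  0.34 16.17] yaw -0.003
```

View pics/w31.png

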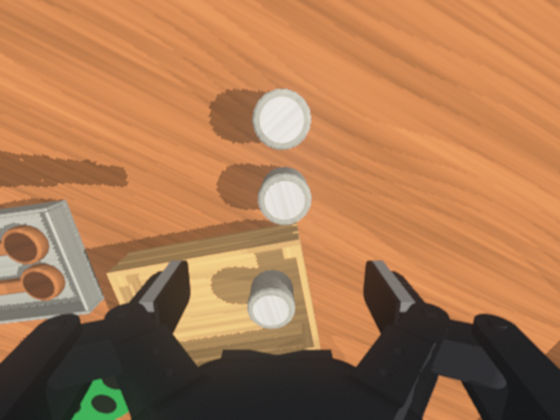

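```bash
python3 - <<'E'
from h import *
c=dict(np.load('pics/w31.npz')); P=ray(c,[(284.5,199),(282.5,118.5)],.042); print(P.round(4)); print('tin in crate',ray(c,[(271,309)],.048).round(3)); plan(P[0][0],P[0][1],.009,207)
E
```

```text
[[0.4708 0.3487 0.042 ]
 [0.4071 0.3136 0.042 ]]
tin in crate [[0.583 0.391 0.048]]
t 46.1 pos [0.4721 0.3427 0.1708] head -153.2 tilt 2.63 q6 -80 F [ 0.7 -0.3  0.2] w 0.0854
SHIFT cm [ 0.52  0.9  16.16] yaw -0.003
```

```bash
python3 - <<'E'
from h import *
c=dict(np.load('pics/w14.npz')); print(ray(c,[(177,89),(180,173)],.042).round(4))
E
python3 -m crank '[{"xyz":[0.5,0.7,3],"yaw":0},{"xyz":[0.5,0.7,6],"yaw":0},{"xyz":[0.5,0.7,9],"yaw":0},{"xyz":[0.5,0.7,12],"yaw":0},{"xyz":[0.5,0.7,14.5],"yaw":0},{"xyz":[0.5,0.7,16],"yaw":0},{"xyz":[0.5,0.7,16.2],"yaw":0},{"xyz":[0.5,0.7,16.2],"yaw":0}]' 1 && python3 -m crank '[{"xyz":[0,0,0],"yaw":0},{"xyz":[0,0,0],"yaw":0},{"xyz":[0,0,0],"yaw":0},{"xyz":[0,0,0],"yaw":0},{"xyz":[0,0,0],"yaw":0},{"xyz":[0,0,0],"yaw":0},{"xyz":[0,0,0],"yaw":0},{"xyz":[0,0,0],"yaw":0}]' 0 50;  python3 -m crank '[{"xyz":[0,0,-1],"yaw":0},{"xyz":[0,0,-3],"yaw":0},{"xyz":[0,0,-7],"yaw":0},{"xyz":[0,0,-11],"yaw":0},{"xyz":[0,0,-15],"yaw":0},{"xyz":[0,0,-17],"yaw":0},{"xyz":[0,0,-17],"yaw":0},{"xyz":[0,0,-17],"yaw":0}]'; python3 -c "
from h import *
c=snap('wrist','w32.png');plan(.622,.346,.19,128.9)"
```

```text
[[0.4745 0.3493 0.042 ]
 [0.4113 0.3127 0.042 ]]
clock: 46.77
tool_pos: [0.4716, 0.3468, 0.0079]
orientation: [-0.231, 0.973, -0.005, 0.022]
contact_force: [-0.5, -0.1, 0.4]
gripper_width: 0.0856
clock: 47.43
tool_pos: [0.4724, 0.3475, 0.0097]
orientation: [-0.231, 0.973, -0.004, 0.023]
contact_force: [-1.1, -0.7, 5.7]
gripper_width: 0.0485
clock: 48.1
tool_pos: [0.4646, 0.3472, 0.1813]
orientation: [-0.231, 0.973, -0.003, 0.025]
contact_force: [0.9, -1.3, -2.4]
gripper_width: 0.0485
t 48.1 pos [0.4638 0.3465 0.1793] head -153.3 tilt 2.65 q6 -79 F [-0.5  0.2 -1.2] w 0.0489
SHIFT cm [-14.14  -7.16  -0.34] yaw 1.358
```

View pics/w32.png

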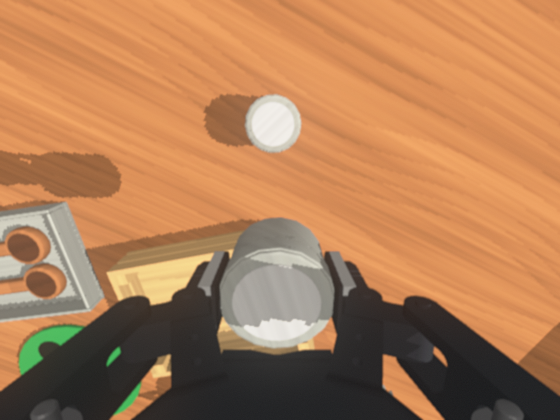

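```bash
python3 -m crank '[{"xyz":[-14.1,-7.2,-1],"yaw":0.12},{"xyz":[-14.1,-7.2,-1],"yaw":0.24},{"xyz":[-14.1,-7.2,-1],"yaw":0.36},{"xyz":[-14.1,-7.2,-1],"yaw":0.48},{"xyz":[-14.1,-7.2,-1],"yaw":0.6},{"xyz":[-14.1,-7.2,-1],"yaw":0.72},{"xyz":[-14.1,-7.2,-1],"yaw":0.84},{"xyz":[-14.1,-7.2,-1],"yaw":0.84}]'; python3 -c "
from h import *
plan(.622,.346,.19,128.9)"
```

```text
clock: 48.82
tool_pos: [0.6207, 0.3446, 0.1931]
orientation: [0.187, 0.982, 0.003, 0.02]
contact_force: [-0.6, -0.1, -1.2]
gripper_width: 0.0489
t 48.8 pos [0.6207 0.3446 0.1931] head 158.4 tilt 2.34 q6 -39 F [-0.6 -0.1 -1.2] w 0.0489
SHIFT cm [-0.06  0.17  0.31] yaw 0.515
```

```bash
python3 -m crank '[{"xyz":[0,0.2,0],"yaw":0.12},{"xyz":[0,0.2,0],"yaw":0.24},{"xyz":[0,0.2,0],"yaw":0.36},{"xyz":[0,0.2,0],"yaw":0.45},{"xyz":[0,0.2,0],"yaw":0.515},{"xyz":[0,0.2,0],"yaw":0.515},{"xyz":[0,0.2,0],"yaw":0.515},{"xyz":[0,0.2,0],"yaw":0.515}]'; python3 -c "
from h import *
snap('wrist','w33.png');plan(.622,.346,.017,128.9)"
```

```text
clock: 49.48
tool_pos: [0.621, 0.3464, 0.1921]
orientation: [0.43, 0.903, 0.008, 0.018]
contact_force: [0.0, -0.1, -2.6]
gripper_width: 0.0488
t 49.5 pos [0.6211 0.3464 0.1924] head 129.0 tilt 2.28 q6 -10 F [-0.1 -0.3 -0.7] w 0.0487
SHIFT cm [ 0.37 -0.48 17.53] yaw 0.002
```

View pics/w33.png

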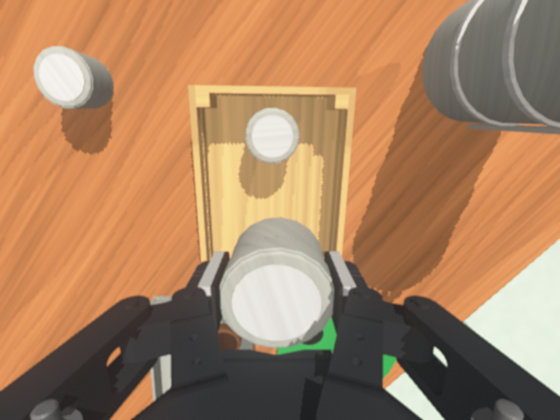

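```bash
python3 -m crank '[{"xyz":[0,-0.1,3],"yaw":0},{"xyz":[0.1,-0.2,6],"yaw":0},{"xyz":[0.2,-0.3,10],"yaw":0},{"xyz":[0.3,-0.4,13],"yaw":0},{"xyz":[0.3,-0.5,15.5],"yaw":0},{"xyz":[0.3,-0.5,17],"yaw":0},{"xyz":[0.3,-0.5,17.5],"yaw":0},{"xyz":[0.3,-0.5,17.5],"yaw":0}]'; python3 -m crank '[{"xyz":[0,0,0],"yaw":0},{"xyz":[0,0,0],"yaw":0},{"xyz":[0,0,0],"yaw":0},{"xyz":[0,0,0],"yaw":0},{"xyz":[0,0,-3],"yaw":0},{"xyz":[0,0,-7],"yaw":0},{"xyz":[0,0,-11],"yaw":0},{"xyz":[0,0,-14],"yaw":0}]' 0.85;python3 -m crank '[{"xyz":[0,0,-1],"yaw":-0.1},{"xyz":[0,0,-1],"yaw":-0.2},{"xyz":[0,0,-1],"yaw":-0.3},{"xyz":[0,0,-1],"yaw":-0.4},{"xyz":[0,0,-1],"yaw":-0.5},{"xyz":[0,0,-1],"yaw":-0.6},{"xyz":[0,0,-1],"yaw":-0.6},{"xyz":[0,0,-1],"yaw":-0.6}]';python3 -c "
from h import *
snap('wrist','w34.png');plan(.409,.312,.17,170)"
```

```text
clock: 50.2
tool_pos: [0.6216, 0.3451, 0.0167]
orientation: [0.43, 0.903, 0.007, 0.018]
contact_force: [0.7, 0.5, -1.0]
gripper_width: 0.0484
clock: 50.87
tool_pos: [0.6171, 0.3459, 0.1605]
orientation: [0.429, 0.903, 0.009, 0.019]
contact_force: [0.6, 1.0, 0.2]
gripper_width: 0.0724
clock: 51.53
tool_pos: [0.6167, 0.3459, 0.1707]
orientation: [0.145, 0.989, 0.003, 0.021]
contact_force: [0.5, -0.2, 0.2]
gripper_width: 0.0725
t 51.6 pos [0.6167 0.3459 0.1707] head 163.4 tilt 2.39 q6 -44 F [ 0.1 -0.7  0.8] w 0.0725
SHIFT cm [18.92 -9.19 -0.8 ] yaw -0.116
```

View pics/w34.png

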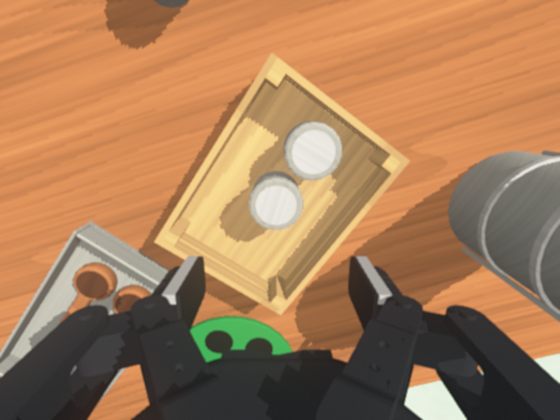

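Two tins now stand in the crate. Going for the last.

```bash
python3 -m crank '[{"xyz":[4,-2,-0.5],"yaw":0},{"xyz":[8,-4,-0.5],"yaw":0},{"xyz":[12,-6,-0.5],"yaw":0},{"xyz":[16,-8,-0.5],"yaw":0},{"xyz":[18.9,-9.2,-0.5],"yaw":0},{"xyz":[18.9,-9.2,-0.5],"yaw":0},{"xyz":[18.9,-9.2,-0.5],"yaw":0},{"xyz":[18.9,-9.2,-0.5],"yaw":0}]' 1;python3 -c "
from h import *
snap('wrist','w35.png');plan(.409,.312,.009)"
```

```text
clock: 52.25
tool_pos: [0.4101, 0.3124, 0.1678]
orientation: [0.145, 0.989, 0.004, 0.022]
contact_force: [0.4, 0.3, 0.8]
gripper_width: 0.0851
t 52.3 pos [0.4108 0.3125 0.1677] head 163.3 tilt 2.52 q6 -36 F [-0.5 -0.3 -0.4] w 0.0855
SHIFT cm [ 0.82 -0.32 15.85] yaw 0
```

View pics/w35.png

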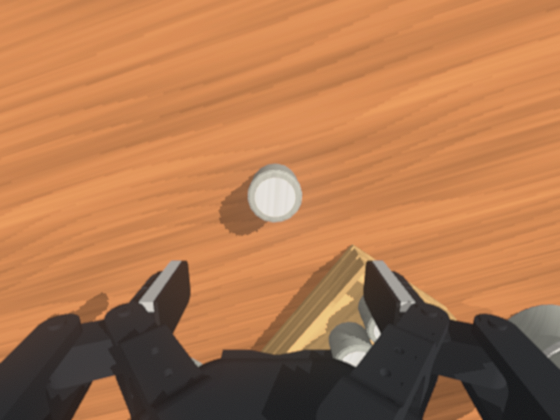

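```bash
python3 - <<'E'
from h import *
c=dict(np.load('pics/w35.npz')); P=ray(c,[(275,195)],.042); print(P.round(4)); plan(P[0][0],P[0][1],.009)
E
```

```text
[[0.4068 0.3142 0.042 ]]
t 52.3 pos [0.4108 0.3125 0.1677] head 163.3 tilt 2.52 q6 -36 F [-0.5 -0.3 -0.4] w 0.0855
SHIFT cm [ 1.09 -0.17 15.84] yaw 0
```

```bash
python3 -m crank '[{"xyz":[0.2,-0.1,3],"yaw":0},{"xyz":[0.4,-0.2,6],"yaw":0},{"xyz":[0.7,-0.2,9],"yaw":0},{"xyz":[0.9,-0.2,12],"yaw":0},{"xyz":[0.9,-0.2,14.5],"yaw":0},{"xyz":[0.9,-0.2,15.8],"yaw":0},{"xyz":[0.9,-0.2,15.8],"yaw":0},{"xyz":[0.9,-0.2,15.8],"yaw":0}]' 1 && python3 -m crank '[{"xyz":[0,0,0],"yaw":0},{"xyz":[0,0,0],"yaw":0},{"xyz":[0,0,0],"yaw":0},{"xyz":[0,0,0],"yaw":0},{"xyz":[0,0,0],"yaw":0},{"xyz":[0,0,0],"yaw":0},{"xyz":[0,0,0],"yaw":0},{"xyz":[0,0,0],"yaw":0}]' 0 50;  python3 -m crank '[{"xyz":[0,0,-1],"yaw":0},{"xyz":[0,0,-3],"yaw":0},{"xyz":[0,0,-7],"yaw":0},{"xyz":[0,0,-11],"yaw":0},{"xyz":[0,0,-15],"yaw":0},{"xyz":[0,0,-17],"yaw":0},{"xyz":[0,0,-17],"yaw":0},{"xyz":[0,0,-17],"yaw":0}]'; python3 -c "
from h import *
c=snap('wrist','w36.png');plan(.66,.299,.19,128.9)"
```

```text
clock: 52.97
tool_pos: [0.4098, 0.3137, 0.0088]
orientation: [0.146, 0.989, 0.003, 0.021]
contact_force: [0.1, 0.1, 1.0]
gripper_width: 0.0857
clock: 53.63
tool_pos: [0.4106, 0.314, 0.0103]
orientation: [0.145, 0.989, 0.004, 0.023]
contact_force: [-0.6, -2.0, 5.4]
gripper_width: 0.0483
clock: 54.3
tool_pos: [0.4029, 0.3139, 0.1817]
orientation: [0.145, 0.989, 0.005, 0.024]
contact_force: [-1.1, -0.6, -2.1]
gripper_width: 0.0484
t 54.4 pos [0.4021 0.3132 0.1799] head 163.3 tilt 2.59 q6 -35 F [-0.2 -0.2 -3. ] w 0.0489
SHIFT cm [-25.13   6.07   0.16] yaw 0.6
```

View pics/w36.png

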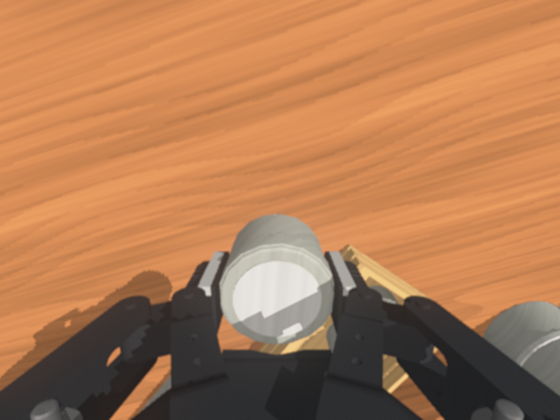

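```bash
python3 -m crank '[{"xyz":[-4,1,-0.5],"yaw":0.1},{"xyz":[-8,2,-0.5],"yaw":0.2},{"xyz":[-12,3,-0.5],"yaw":0.3},{"xyz":[-16,4,-0.5],"yaw":0.4},{"xyz":[-20,5,-0.5],"yaw":0.5},{"xyz":[-25.1,6.1,-0.5],"yaw":0.6},{"xyz":[-25.1,6.1,-0.5],"yaw":0.6},{"xyz":[-25.1,6.1,-0.5],"yaw":0.6}]';python3 -c "
from h import *
snap('wrist','w37.png');plan(.66,.299,.018,128.9)"
```

```text
clock: 55.02
tool_pos: [0.6617, 0.2978, 0.192]
orientation: [0.432, 0.901, 0.008, 0.019]
contact_force: [-0.7, -0.1, -0.9]
gripper_width: 0.0488
t 55.1 pos [0.6595 0.2983 0.1925] head 128.8 tilt 2.25 q6 -15 F [-0.3  0.8 -2. ] w 0.0488
SHIFT cm [ 0.46 -0.44 17.44] yaw -0.002
```

View pics/w37.png

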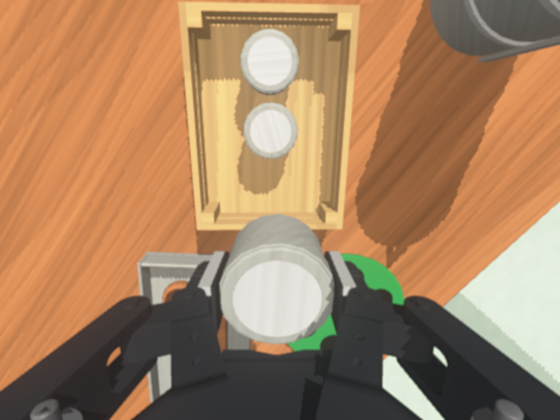

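```bash
python3 - <<'E'
from h import *
c=dict(np.load('pics/w37.npz'));s=monitor.read_state();R=Ro.from_quat(s['orientation']).as_matrix()
P=ray(c,[(270,62),(270,131),(200,229),(343,228),(270,213),(181,5),(358,6)],.048);print(P.round(3))
h=np.radians(128.9);u=np.array([np.cos(h),np.sin(h)]);print(((P[:,:2]-[.622,.346])@u*1000).round(1),((P[:,:2]-[.622,.346])@[u[1],-u[0]]*1000).round(1))
E
```

```text
[[0.585 0.391 0.048]
 [0.621 0.345 0.048]
 [0.626 0.225 0.048]
 [0.741 0.316 0.048]
 [0.671 0.282 0.048]
 [0.503 0.378 0.048]
 [0.616 0.47  0.048]]
[ 58.   -0.  -96.8 -97.8 -80.4 100.  100.4] [ -0.3  -0.8 -73.3  74.3  -1.5 -72.8  73.4]
```

The third spot is clear: the near wall is at −98 mm and the neighbouring tin at 0, and I'm aiming for −60. Lowering.

```bash
python3 -m crank '[{"xyz":[0,-0.1,3],"yaw":0},{"xyz":[0.1,-0.2,6],"yaw":0},{"xyz":[0.2,-0.3,10],"yaw":0},{"xyz":[0.4,-0.4,13],"yaw":0},{"xyz":[0.4,-0.4,15.5],"yaw":0},{"xyz":[0.4,-0.4,17],"yaw":0},{"xyz":[0.4,-0.4,17.4],"yaw":0},{"xyz":[0.4,-0.4,17.4],"yaw":0}]'; python3 -c "
from h import *
plan(.66,.299,.018,128.9)"; python3 -m crank '[{"xyz":[0,0,0],"yaw":0},{"xyz":[0,0,0],"yaw":0},{"xyz":[0,0,0],"yaw":0},{"xyz":[0,0,0],"yaw":0},{"xyz":[0,0,-3],"yaw":0},{"xyz":[0,0,-7],"yaw":0},{"xyz":[0,0,-11],"yaw":0},{"xyz":[0,0,-14],"yaw":0}]' 0.85;python3 -m crank '[{"xyz":[-2,-5,-1],"yaw":0},{"xyz":[-4,-9,-2],"yaw":0},{"xyz":[-8,-13,-3],"yaw":0},{"xyz":[-10,-17,-4],"yaw":0},{"xyz":[-12,-21,-5],"yaw":0},{"xyz":[-12,-25,-5],"yaw":0},{"xyz":[-12,-25,-5],"yaw":0},{"xyz":[-12,-25,-5],"yaw":0}]';python3 -c "
from h import *
snap('wrist','w38.png');snap('top','t38.png');snap('scene','s38.png');plan(.4,.0,.2)"
```

```text
clock: 55.73
tool_pos: [0.6571, 0.2987, 0.0164]
orientation: [0.431, 0.902, 0.006, 0.016]
contact_force: [-0.9, -0.0, -2.9]
gripper_width: 0.0489
t 55.7 pos [0.6571 0.2987 0.0164] head 128.9 tilt 1.91 q6 -14 F [-0.9 -0.  -2.9] w 0.0489
SHIFT cm [-0.16  0.25 -0.15] yaw -0.0
clock: 56.4
tool_pos: [0.6532, 0.2994, 0.1603]
orientation: [0.431, 0.902, 0.007, 0.017]
contact_force: [0.1, 1.1, 0.3]
gripper_width: 0.0726
clock: 57.07
tool_pos: [0.5284, 0.0449, 0.2074]
orientation: [0.433, 0.901, 0.006, 0.017]
contact_force: [0.1, 0.0, 0.8]
gripper_width: 0.0726
t 57.2 pos [0.5328 0.0492 0.2068] head 128.8 tilt 2.24 q6 -35 F [0.  0.9 0.1] w 0.0726
SHIFT cm [  4.51 -13.44   0.16] yaw 0
```

View pics/t38.png

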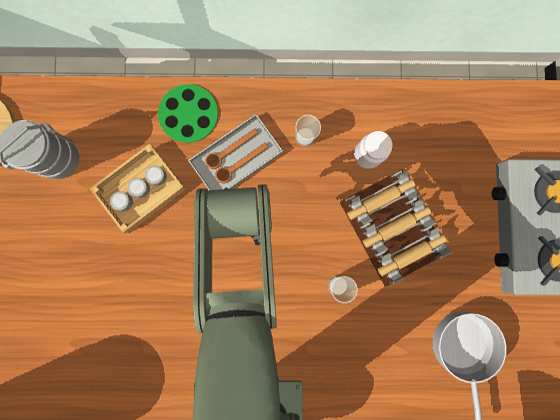

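View pics/s38.png

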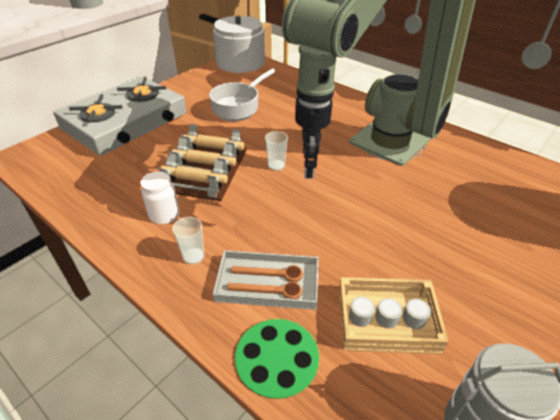

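All eight things are in place in the top and scene views. I have time for one close look at the rack to confirm all six clips have closed.

```bash
python3 -c "
from h import *
plan(.5,-.3,.25,117.8)"
```

```text
t 57.2 pos [0.5328 0.0492 0.2068] head 128.8 tilt 2.24 q6 -35 F [0.  0.9 0.1] w 0.0726
SHIFT cm [-25.25 -24.33  -4.42] yaw 0.192
```

```bash
python3 -m crank '[{"xyz":[-25.2,-24.3,-4.4],"yaw":0.192},{"xyz":[-25.2,-24.3,-4.4],"yaw":0.192},{"xyz":[-25.2,-24.3,-4.4],"yaw":0.192},{"xyz":[-25.2,-24.3,-4.4],"yaw":0.192},{"xyz":[-25.2,-24.3,-4.4],"yaw":0.192},{"xyz":[-25.2,-24.3,-4.4],"yaw":0.192},{"xyz":[-25.2,-24.3,-4.4],"yaw":0.192},{"xyz":[-25.2,-24.3,-4.4],"yaw":0.192}]' 1; python3 -m crank '[{"xyz":[-2,-1,0],"yaw":0},{"xyz":[-2,-1,0],"yaw":0},{"xyz":[-2,-1,0],"yaw":0},{"xyz":[-2,-1,0],"yaw":0},{"xyz":[-2,-1,0],"yaw":0},{"xyz":[-2,-1,0],"yaw":0},{"xyz":[-2,-1,0],"yaw":0},{"xyz":[-2,-1,0],"yaw":0}]'; python3 -c "
from h import *
snap('wrist','w39.png')
b=cv2.imread('pics/w39.png');cv2.imwrite('pics/w39z.png',cv2.resize(b[110:320,120:400],None,fx=2.8,fy=2.8,interpolation=cv2.INTER_CUBIC))"
```

```text
clock: 57.88
tool_pos: [0.5029, -0.2815, 0.2473]
orientation: [0.515, 0.857, 0.01, 0.017]
contact_force: [1.3, -0.2, 0.4]
gripper_width: 0.0855
clock: 58.55
tool_pos: [0.5036, -0.303, 0.2475]
orientation: [0.515, 0.857, 0.01, 0.017]
contact_force: [-0.8, -0.1, 0.3]
gripper_width: 0.0855
```

View pics/w39z.png

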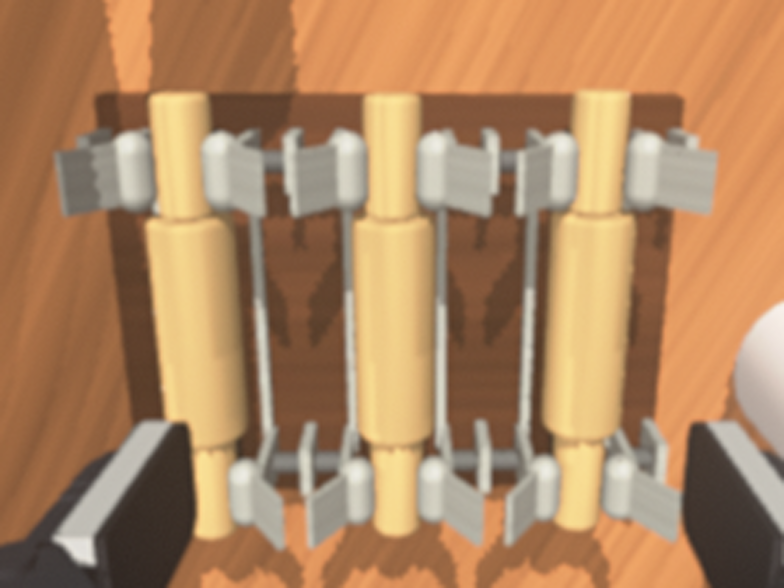

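All three pins sit between closed jaws, but the lip gap (about 53 px) is hard to judge from this picture. I'll measure height directly: touch each barrel's top with shut fingertips, which should read z = 0.065 if home, with a light push as confirmation.

```bash
python3 -c "
from h import *
plan(.443+.035*.466,-.397-.035*.885,.09,117.8)"
```

```text
t 58.6 pos [ 0.5036 -0.3032  0.2475] head 118.0 tilt 2.3 q6 -61 F [-0.  -0.1  0.8] w 0.0852
SHIFT cm [ -8.64 -10.32  15.57] yaw 0.003
```

```bash
python3 -m crank '[{"xyz":[-4,-4,0],"yaw":0},{"xyz":[-8.6,-8,0],"yaw":0},{"xyz":[-8.6,-10.3,0],"yaw":0},{"xyz":[-8.6,-10.3,4],"yaw":0},{"xyz":[-8.6,-10.3,8],"yaw":0},{"xyz":[-8.6,-10.3,12],"yaw":0},{"xyz":[-8.6,-10.3,14.6],"yaw":0},{"xyz":[-8.6,-10.3,14.6],"yaw":0}]' 0 40; python3 -c "
from h import *
plan(.4593,-.428,.065,117.8);snap('wrist','w40.png')"
```

```text
clock: 59.27
tool_pos: [0.4559, -0.4246, 0.0935]
orientation: [0.515, 0.857, 0.012, 0.011]
contact_force: [0.1, 1.3, -1.2]
gripper_width: 0.0
t 59.3 pos [ 0.4559 -0.4246  0.0935] head 118.0 tilt 1.85 q6 -74 F [ 0.1  1.3 -1.2] w 0.0
SHIFT cm [-0.44  0.05  2.85] yaw 0.003
```

View pics/w40.png

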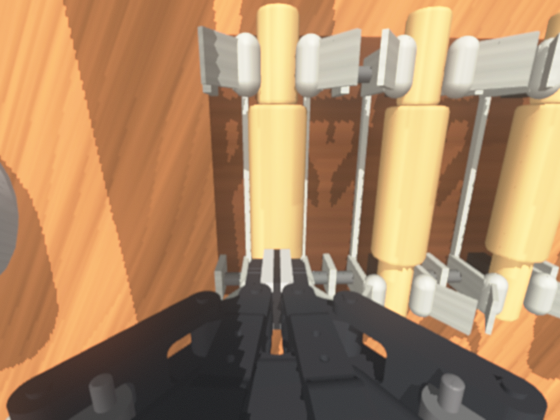

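```bash
python3 -m crank '[{"xyz":[0,0,1],"yaw":0},{"xyz":[0,0,2],"yaw":0},{"xyz":[0,0,2.4],"yaw":0},{"xyz":[0,0,2.6],"yaw":0},{"xyz":[0,0,2.8],"yaw":0},{"xyz":[0,0,3],"yaw":0},{"xyz":[0,0,3.1],"yaw":0},{"xyz":[0,0,3.1],"yaw":0}]'; python3 -m crank '[{"xyz":[0,0,0],"yaw":0},{"xyz":[0,0,-2],"yaw":0},{"xyz":[3,0,-2],"yaw":0},{"xyz":[6,0,-2],"yaw":0},{"xyz":[6,0,-2],"yaw":0},{"xyz":[6,0,-2],"yaw":0},{"xyz":[6,0,-2],"yaw":0},{"xyz":[6,0,-2],"yaw":0}]'; python3 -c "
from h import *
plan(.427,-.366,.065,117.8)"
```

```text
clock: 59.98
tool_pos: [0.4587, -0.426, 0.0661]
orientation: [0.515, 0.857, 0.011, 0.014]
contact_force: [-0.1, -1.3, 0.0]
gripper_width: -0.0001
clock: 60.65
tool_pos: [0.4307, -0.3742, 0.0857]
orientation: [0.515, 0.857, 0.011, 0.015]
contact_force: [1.0, -0.0, -0.5]
gripper_width: -0.0
t 60.6 pos [ 0.4307 -0.3742  0.0857] head 118.0 tilt 2.12 q6 -72 F [ 1.  -0.  -0.5] w -0.0
SHIFT cm [ 0.93 -0.01  2.06] yaw 0.003
```

One end's top is below 0.066 with no contact, so it isn't standing proud. Now the other end, going until contact.

```bash
python3 -m crank '[{"xyz":[0,0,1],"yaw":0},{"xyz":[0,0,1.6],"yaw":0},{"xyz":[0,0,1.9],"yaw":0},{"xyz":[0,0,2.1],"yaw":0},{"xyz":[0,0,2.2],"yaw":0},{"xyz":[0,0,2.3],"yaw":0},{"xyz":[0,0,2.4],"yaw":0},{"xyz":[0,0,2.4],"yaw":0}]'; python3 -m crank '[{"xyz":[0,0,0],"yaw":0},{"xyz":[0,0,-3],"yaw":0},{"xyz":[0,0,-3],"yaw":0},{"xyz":[0,0,-3],"yaw":0},{"xyz":[0,0,-3],"yaw":0},{"xyz":[0,0,-3],"yaw":0},{"xyz":[0,0,-3],"yaw":0},{"xyz":[0,0,-3],"yaw":0}]'; python3 -c "
from h import *
plan(.518+.03*.466,-.3566-.03*.885,.095,117.8)"
```

```text
clock: 61.32
tool_pos: [0.4316, -0.3739, 0.0647]
orientation: [0.515, 0.857, 0.011, 0.015]
contact_force: [-6.3, 5.6, 22.5]
gripper_width: 0.0
clock: 61.98
tool_pos: [0.4301, -0.3737, 0.0937]
orientation: [0.515, 0.857, 0.011, 0.014]
contact_force: [0.0, 0.8, -0.0]
gripper_width: 0.0001
t 62.0 pos [ 0.4301 -0.3737  0.0937] head 118.0 tilt 2.08 q6 -72 F [ 0.   0.8 -0. ] w 0.0001
SHIFT cm [-5.61  8.55  0.24] yaw 0.003
```

The barrel top stopped firmly at z=0.0647 (0.065 expected), so that pin is fully home. The other two got the same stop under 20–23 N at the matching height. I'll lift clear, take a last look, and hand in.

```bash
python3 -m crank '[{"xyz":[0,0,-4],"yaw":0},{"xyz":[0,0,-8],"yaw":0},{"xyz":[0,0,-12],"yaw":0},{"xyz":[4,0,-12],"yaw":0},{"xyz":[8,0,-12],"yaw":0},{"xyz":[12,0,-12],"yaw":0},{"xyz":[16,0,-12],"yaw":0},{"xyz":[20,0,-12],"yaw":0}]' 0.5; python3 -m crank '[{"xyz":[8,0,0],"yaw":0},{"xyz":[12,0,0],"yaw":0},{"xyz":[12,0,0],"yaw":0},{"xyz":[12,0,0],"yaw":0},{"xyz":[12,0,0],"yaw":0},{"xyz":[12,0,0],"yaw":0},{"xyz":[12,0,0],"yaw":0},{"xyz":[12,0,0],"yaw":0}]'; python3 -c "
from h import *
snap('top','t41.png');snap('scene','s41.png');plan(.4,0,.2)"
```

```text
clock: 62.65
tool_pos: [0.3307, -0.196, 0.2104]
orientation: [0.515, 0.857, 0.011, 0.014]
contact_force: [1.3, 0.6, 0.3]
gripper_width: 0.043
clock: 63.32
tool_pos: [0.2752, -0.0908, 0.209]
orientation: [0.516, 0.856, 0.011, 0.014]
contact_force: [0.3, 0.0, 0.1]
gripper_width: 0.0426
t 63.4 pos [ 0.2749 -0.0907  0.2088] head 117.8 tilt 2.03 q6 -50 F [ 0.3  0.2 -0.2] w 0.043
SHIFT cm [ 2.19 15.26  1.36] yaw 0
```

View pics/t41.png

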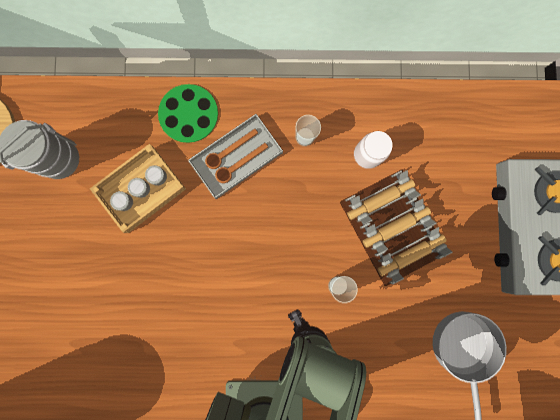

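View pics/s41.png

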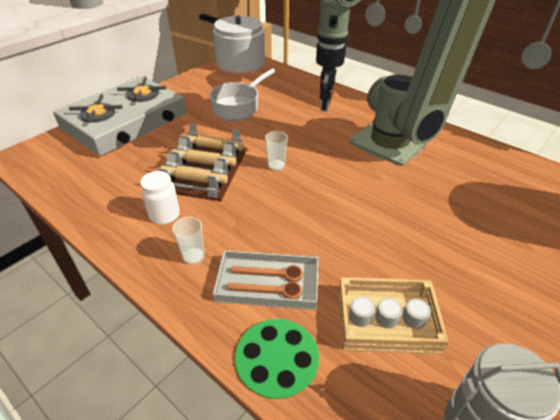

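The last views show three pins in the rack, two spoons in the tray and three tins in the crate. The tumblers (top view (308,130) and (343,289)) and jar (374,149) are at their original pixels, and the arm is clear.

```bash
python3 -c "
from h import *
print(env.hand_in())"
```

```text
the job is handed in; nothing more can be done
None
```

I cleared the counter and handed the job in at about 63 s. All three rolling pins are in the spring clip rack, both spoons are in the steel tray and all three tins stand in the crate. I did them in that order, and everything has been let go.

- **Pins:** each pin was pressed until it stopped firmly at the height where it lies fully home. The last push reached 11 N on the first pin and 20–23 N on the other two.
- **First pin, touch check:** the first pin had the lightest press, so I touched its barrel with shut fingertips. One end stopped firmly at 64.7 mm (65 mm expected when home). At the other end I only confirmed that the top is below 66 mm. The other two pins were not touched this way.
- **Unclear check:** the gap between the clip lips looked wider in the last close wrist picture than I expected, so I relied on heights and forces instead of that picture.
- **Other disagreements:** for one tin the top and wrist cameras differed by about 6 mm, but the grip centred it. The tool had also picked up a tilt of about 2° by the end, with no visible effect on the placing.
- **Tumblers and jar:** they appear at their starting positions in the last top and scene pictures.

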